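Unload the steriliser with the tray hook

ROBOT

A 7-joint arm with a two-finger parallel gripper is mounted at the origin on the work surface. World frame = base frame: x ahead of the robot, y to its left, z up, the work surface at z = 0. Lengths are in mm, angles in rad, forces in N, time in s.
With the tool pointing down it reaches from about 425 to 875 mm from the base axis. Payload 4.7 kg.
Tool frame: the origin (TCP) lies at the centre of the arm's flange, where the gripper is bolted on; the fingertips stand 182 mm ahead of it and the grasp point (between the pads) lies 164 mm ahead of it; z points along the fingers, y is the line along which they close (so a half turn about z gives the same grasp; the last joint's range is limited). The gripper opens to 87 mm and grips with 3 to 60 N. Pads are 19 mm wide; open, the fingers measure 117 mm over their backs; the gripper's body (75 mm by 190 mm) begins 51 mm behind the grasp point.
Start: joints at [1.321, 0.321, -0.07, 1.45, 0.023, 1.371, -0.057], TCP at [169.471, -627.524, 404.787] pointing down, gripper open.
Joint ranges: [-2.86, 2.86], [-0.3, 2.09], [-1.38, 1.24], [0.06, 2.45], [-1.56, 4.7], [0.09, 2.05], [-2.69, 2.69]. Speed limits (rad/s): [2.57, 2.57, 3.14, 3.14, 3.14, 3.14, 3.14].

INTERFACE

Orientations are given as a unit quaternion [w, x, y, z].
In Python, from rig import ctrl gives the robot as it stands.
- The arm moves only by the tool send_rows, never from a script. Its argument "plan" is text: rows parted by semicolons, each of 6 numbers parted by spaces: the shift along the tool's x, y, z in units of 60 cm (1.0 is 60 cm), then the turn, a rotation vector about the tool's x, y, z in units of 30 degrees (1.0 is 30 degrees). A call has 1 to 20 rows; each row is the pose to reach, as a shift and turn from the pose commanded when the call began, along the tool's axes at that moment; what a row does not reach only later rows make up. A row lasts 1/8 s, in which the tool goes at most 62.5 mm and 10.7 degrees, less where a joint would pass 70% of its speed; a pose out of reach is approached as far as the arm can. A call with a number of a shift or a turn outside -1 to 1 is refused whole. A call with a gripper value outside its range is refused whole. "fingers" is the opening, from 0 (shut) to 1 (fully open), set as the call begins (left out, the last holds). The fingers move at their own pace and stop on an object; "squeeze" is the grip in N (left out, the last holds). Time passes only in rows, so rows that repeat a pose let the fingers close. It gives the time, the measured TCP pose, the force, the opening and the grip force at its end, in the units of the state.
- ctrl.read_state(): the state, without advancing time (a new reading comes with each control period).
- ctrl.capture(name): name is "side" or "top" or "wrist"; returns (picture, depth): 480x640x3 uint8, red, green, blue; 480x640 float32, mm along the optical axis (not along the pixel's ray), 0 where there is no reading.
- ctrl.camera_model(name): a dict with "fx", "fy", "cx", "cy" (pixels), "distortion" ([k1, k2, p1, p2, k3] as OpenCV has them; the pictures are not rectified), "rvec" (rotation vector, rad) and "tvec" (3), from world to camera coordinates, as OpenCV has them; the wrist camera has in their place "tool_from_camera" (4x4, takes a point from camera to tool coordinates, whose origin is the TCP and whose axes are the flange's). Camera axes: x right, y down, z forward; pixel columns grow to the right and rows downward; lengths in mm; the calibration is good to about 2 mm. A picture is of the moment at which its call begins: read the wrist's pose just before it. camera_model takes no time and is no camera call.
- ctrl.job_done(): hands the job in; it is judged then, once.
The state is a dict: "time": time; "joint_pos": joint angles; "joint_velocities": joint speeds; "effort": joint torques, N m; "tool_pos": TCP position; "orientation": TCP orientation; "ft_force": force on the tool from outside, world axes, zero at the start; "ft_torque": the same for the moment, N m; "opening": finger opening in mm; "finger_force": force on a finger pad.
Only numpy, scipy, OpenCV 4.12 (cv2) and the standard library are available. Lean on these libraries where they do the work, as an engineer would, in place of code of your own. Each camera call takes 0.05 s, during which the arm holds its last target. There are 200 camera calls.

TASK

Unload the bench steriliser: take the red-handled hook, catch it in the tray's pull eye and draw the tray right out onto the lowered door, then lower every bottle on it gently, upright, into a pocket of its own in the blue carrier. After that use the hook to push the empty tray back fully home in the chamber, and leave the hook lying on the pale green bench mat. Move the tray only with the hook, never with the gripper, knock no bottle over, and leave the glove box, the tip box and the reagent jar alone.

Things in the scene. Friction and masses are not known exactly. Their poses are not given: they have to be found in the camera images.
- steriliser: white bench steriliser, fixed, 460 wide x 430 deep x 380 high, mouth 300 wide x 235 high. Origin: at bench level under the middle of the mouth; +x points into the chamber, -x out to the worker. Chamber floor and lowered door make one level surface 55 above the bench. Two runners 12 high guide the tray along x, 3 play each side.
- door_end (a point): middle of the outer edge of the lowered door, on its upper face, 280 out (-x) from the mouth; the door is 344 wide, a black handle bar reaches 25 further out, 35 above the bench. Thin steel stays slope at y = +/-165 from the mouth (155 above the bench) down to the door 140 out.
- tray: loose aluminium tray, 178 x 178 x 42 high, walls and floor 4, 0.36 to 0.59 kg; dividers as high as the walls make four pockets 83 wide, centred at x, y = +/-43.5. Origin: centre of its underside, x as the steriliser's. Origin's x in the steriliser's frame: 92 when home against the stop, under -95 when right out (-110 gives a gripper room at the rear bottles, beyond -185 it overhangs the door).
- eye (a point): centre of the pull eye, a level rectangular loop of 7 mm yellow bar on the middle of the tray's front (-x) wall, 109 in front of the tray's origin and 30 above its underside. Opening 45 wide (y) and 39 deep (x, from the front wall to the outer bar). Axes as the tray's. Pulling the tray takes a few newtons.
- bottle0: round-bottomed pale bottle, 120 high, 0.10 to 0.16 kg, one of two to four. Body 58 diameter up to height 70, rounding below to a foot of 26 diameter; orange cap 34 diameter from 84 to 120, the place to grip it. Origin: centre of the foot, z up the bottle. Starts upright in a tray pocket, foot 4 above the tray's underside.
- bottle1: round-bottomed pale bottle, 120 high, 0.10 to 0.16 kg, one of two to four. Body 58 diameter up to height 70, rounding below to a foot of 26 diameter; orange cap 34 diameter from 84 to 120, the place to grip it. Origin: centre of the foot, z up the bottle. Starts upright in a tray pocket, foot 4 above the tray's underside.
- bottle2: round-bottomed pale bottle, 120 high, 0.10 to 0.16 kg, one of two to four. Body 58 diameter up to height 70, rounding below to a foot of 26 diameter; orange cap 34 diameter from 84 to 120, the place to grip it. Origin: centre of the foot, z up the bottle. Starts upright in a tray pocket, foot 4 above the tray's underside.
- bottle3: round-bottomed pale bottle, 120 high, 0.10 to 0.16 kg, one of two to four. Body 58 diameter up to height 70, rounding below to a foot of 26 diameter; orange cap 34 diameter from 84 to 120, the place to grip it. Origin: centre of the foot, z up the bottle. Starts upright in a tray pocket, foot 4 above the tray's underside.
- carrier: blue bottle carrier standing loose on the bench, 159 x 159 (lugs to 181 along y) x 80 high, 0.9 kg, four deep square pockets 72 wide centred at x, y = +/-38.5; walls 5, pocket floor 5 above its underside. Origin: centre of its underside, z up.
- hook: tray hook, 0.16 kg: red handle block 90 long (x) x 42 wide (y) x 44 high on a steel base plate; from it an 8 mm steel rod runs on along +x, 38 above the underside, to x = 130, where it bends straight down to a tip level with the handle's underside. Origin: centre of the handle's underside. It stands on that flat underside.
- hook_tip (a point): lower end of the hook's downturned 8 mm tip, at x = 130, y = 0, z = 0 in the hook's frame.
- mat: pale green bench mat fixed on the bench, 240 (x) x 100 (y) x 3 thick, where the hook is kept. Origin: centre of its underside.
- glove_box: white and blue glove box, 120 x 235 x 77 high, loose; bystander. Origin: centre of its underside.
- tip_box: green pipette tip box, 85 x 122 x 59 high, loose; bystander. Origin: centre of its underside.
- reagent: glass jar with orange cap, 72 diameter x 150 high, loose; bystander. Origin: centre of its underside.
Things that resemble listed ones, but are neither listed nor needed, are in the scene too. Leave any yellow look-alike of the bottle2 alone. Leave any purple look-alike of the bottle0 alone.

How it is judged (in metres and radians):
On the way, in this order (a step that is already met when the one before it is completed fails the run):
1. the tray has been drawn right out of the chamber onto the lowered door, with the hook's tip in its eye (x of tray in the frame of steriliser below -0.095 m and z of tray in the frame of steriliser between 0.045 and 0.065 m and x of hook_tip in the frame of eye between -0.024 and 0.024 m and y of hook_tip in the frame of eye between -0.024 and 0.024 m and z of hook_tip in the frame of eye below 0 m), for 0.2 s.
2. every bottle stands upright on the floor of a carrier pocket (x of bottle0 in the frame of carrier between -0.07 and 0.07 m and y of bottle0 in the frame of carrier between -0.07 and 0.07 m and z of each of bottle0, bottle1, bottle2, bottle3 in the frame of carrier below 0.015 m and angle between each of bottle0, bottle1, bottle2, bottle3's own z axis and vertical below 0.25 rad and linear speed of each of bottle0, bottle1, bottle2, bottle3 below 0.03 m/s and x of bottle1 in the frame of carrier between -0.07 and 0.07 m and y of bottle1 in the frame of carrier between -0.07 and 0.07 m and x of bottle2 in the frame of carrier between -0.07 and 0.07 m and y of bottle2 in the frame of carrier between -0.07 and 0.07 m and x of bottle3 in the frame of carrier between -0.07 and 0.07 m and y of bottle3 in the frame of carrier between -0.07 and 0.07 m), for 0.2 s.
3. the empty tray is back fully home in the chamber (x of tray in the frame of steriliser above 0.082 m and z of tray in the frame of steriliser between 0.045 and 0.065 m), for 0.2 s.
At the end, for the whole second after the job is handed in: every bottle stands in a carrier pocket, foot on the pocket floor (within 10 mm) and within 0.25 rad of upright; the tray is home within 10 mm of the stop, level on the chamber floor; the hook lies with handle centre and tip over the mat, on it; all at rest (all of step 2 and all of step 3 and x of hook in the frame of mat between -0.12 and 0.12 m and y of hook in the frame of mat between -0.05 and 0.05 m and x of hook_tip in the frame of mat between -0.12 and 0.12 m and y of hook_tip in the frame of mat between -0.05 and 0.05 m and height (world z) of each of hook, hook_tip below 0.03 m and angle between carrier's own z axis and vertical below 0.1 rad and linear speed of each of hook, tray below 0.02 m/s); the robot touches nothing.
It fails at once if the gripper or arm pushes on the tray (contact force between any of the fingers, the arm and tray above 2 N).
It fails at once if a bottle is pressed or banged hard onto the carrier (over 30 N) (linear speed of carrier below 0.05 m/s and contact force between any of bottle0, bottle1, bottle2, bottle3 and carrier above 30 N).
It fails at once if a bottle is let fall into a pocket (it moves there at over 0.6 m/s, a fall of some 2 cm) (linear speed of carrier below 0.05 m/s and ((linear speed of bottle0 above 0.6 m/s and horizontal distance between bottle0 and carrier below 0.08 m and z of bottle0 in the frame of carrier below 0.07 m) or (linear speed of bottle1 above 0.6 m/s and horizontal distance between bottle1 and carrier below 0.08 m and z of bottle1 in the frame of carrier below 0.07 m) or (linear speed of bottle2 above 0.6 m/s and horizontal distance between bottle2 and carrier below 0.08 m and z of bottle2 in the frame of carrier below 0.07 m) or (linear speed of bottle3 above 0.6 m/s and horizontal distance between bottle3 and carrier below 0.08 m and z of bottle3 in the frame of carrier below 0.07 m))).
It fails at once if a bottle is knocked over (angle between any of bottle0, bottle1, bottle2, bottle3's own z axis and vertical above 0.9 rad).
It fails at once if the glove box, tip box or reagent jar is moved over 50 mm (distance of any of glove_box, tip_box, reagent from where it was at the start of the episode above 0.05 m).
Of bottle0, bottle1, bottle2, bottle3 only 2 to 4 are there at a start; the rules pass over those that are not, and their reading is None.
At some moment in a run one of hook, carrier may be knocked a few centimetres aside while the robot is not near it.
It also fails if it takes over 210 s, if anything falls off the work surface, if the arm or the gripper's body presses on something with over 40 N, if the wrist force passes 120 N, or if a joint passes its speed limit or range.

## Working session

There is one attempt and no reset: what is moved stays moved. The work goes in short steps, Python scripts to look and compute and a tool call to move; the robot and the scene stay as the last step left them, time stands still between calls to the robot, and variables do not carry over. Pictures are saved under pics/ and viewed, at most 14 in all, crops included, and the job is handed in when it is done.

Besides the shell and the picture viewer there is one more tool, called after ">>>" as a command line: name --argument value ..., lists and objects as JSON in quotes. send_rows: Moves the arm, as the interface text tells. Its arguments: {"type":"object","properties":{"plan":{"type":"string"},"fingers":{"type":"number"},"squeeze":{"type":"number"}},"required":["plan"]}

```bash
ls; mkdir -p pics
cat > h.py <<'E'
import numpy as np, cv2
from rig import ctrl
from scipy.spatial.transform import Rotation as R
def pose():
    s=ctrl.read_state(); q=s['orientation']
    return np.array(s['tool_pos']), R.from_quat([q[1],q[2],q[3],q[0]]).as_matrix(), s
def ext(name,p=None):
    m=ctrl.camera_model(name); K=np.array([[m['fx'],0,m['cx']],[0,m['fy'],m['cy']],[0,0,1.]]); d=np.array(m['distortion'],float)
    if name=='wrist':
        t,Rm,_=p; T=np.eye(4); T[:3,:3]=Rm; T[:3,3]=t; T=T@np.array(m['tool_from_camera'])
    else:
        Rc=cv2.Rodrigues(np.array(m['rvec'],float))[0]; T=np.eye(4); T[:3,:3]=Rc.T; T[:3,3]=-Rc.T@np.array(m['tvec'],float).ravel()
    return K,d,T   # T: world from cam
def ray(c,px):
    K,d,T=c; u=cv2.undistortPoints(np.array(px,float).reshape(-1,1,2),K,d).reshape(-1,2)
    v=np.c_[u,np.ones(len(u))]@T[:3,:3].T
    return T[:3,3],v
def onplane(c,px,z):
    o,v=ray(c,px); return o+v*((z-o[2])/v[:,2])[:,None]
def depthpts(c,px,dep):
    K,d,T=c; px=np.array(px,int).reshape(-1,2); u=cv2.undistortPoints(px.astype(float).reshape(-1,1,2),K,d).reshape(-1,2)
    z=dep[px[:,1],px[:,0]][:,None]; return np.c_[u*z,z]@T[:3,:3].T+T[:3,3]
def shot(name,fn):
    p=pose() if name=='wrist' else None
    im,dep=ctrl.capture(name); cv2.imwrite(f'pics/{fn}.png',im[...,::-1]); c=ext(name,p)
    np.savez(f'pics/{fn}.npz',im=im,dep=dep,K=c[0],d=c[1],T=c[2]); return im,dep,c
def load(fn):
    f=np.load(f'pics/{fn}.npz'); return f['im'],f['dep'],(f['K'],f['d'],f['T'])
def comps(fn,lo,hi,amin=40):
    im,dep,c=load(fn); hsv=cv2.cvtColor(im,cv2.COLOR_RGB2HSV); m=cv2.inRange(hsv,np.array(lo),np.array(hi))
    n,l,st,ce=cv2.connectedComponentsWithStats(m); return [(l==i,st[i],ce[i]) for i in range(1,n) if st[i,4]>=amin]
E
python3 - <<'E'
from h import *
for n in ('top','side','wrist'):
    im,d,c=shot(n,n+'0'); print(n,c[2].round(2).tolist(),c[0][0,0])
p=pose();print(p[0],p[1].round(3))
E
```

```text
pics
top [[-0.02, -0.98, 0.18, 310.34], [-1.0, 0.02, 0.0, -5.64], [-0.01, -0.18, -0.98, 1382.72], [0.0, 0.0, 0.0, 1.0]] 478.2741819817823
side [[0.04, 0.74, -0.68, 1698.27], [1.0, -0.02, 0.04, -95.41], [0.02, -0.68, -0.74, 1352.05], [0.0, 0.0, 0.0, 1.0]] 569.1722514629954
wrist [[0.26, -0.92, -0.29, 250.72], [-0.97, -0.25, -0.08, -605.06], [-0.0, 0.3, -0.95, 384.38], [0.0, 0.0, 0.0, 1.0]] 346.47986085574394
[ 169.42822322 -627.38309419  403.89106333] [[ 0.965  0.261 -0.   ]
 [ 0.261 -0.965  0.001]
 [-0.    -0.001 -1.   ]]
```

View pics/top0.png

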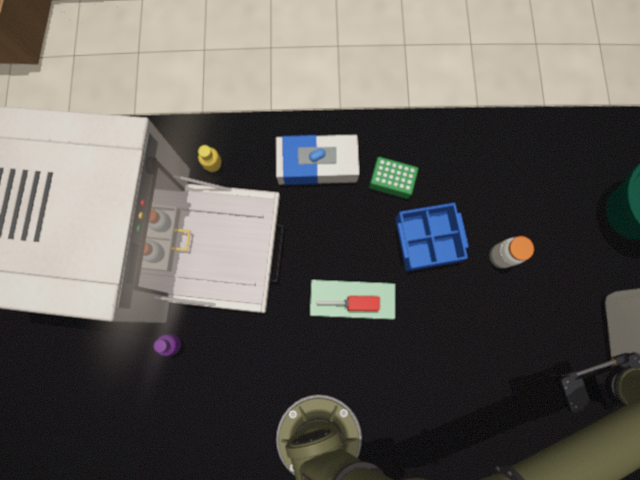

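View pics/side0.png

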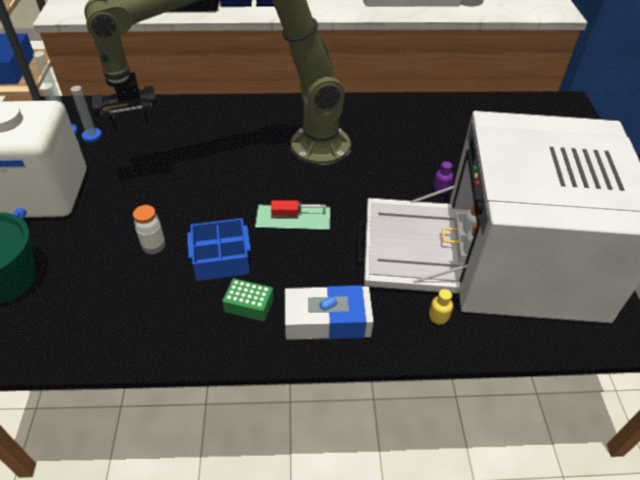

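Top view: hook red handle at (363,303) on the mat, rod to the left; yellow eye (183,241); bottle caps orange at (155,222), (150,250) in the tray; carrier (432,237). Look-alikes: reagent jar (520,247, orange cap), yellow bottle (208,158), purple bottle (168,345). The wanted hook is the only red item; the yellow eye is the loop on the tray, not the bottle.

Run:
```python
from h import *
def rect(fn,lo,hi,z,amin,tag):
    im,dep,c=load(fn)
    for m,st,ce in comps(fn,lo,hi,amin):
        cnt=max(cv2.findContours(m.astype(np.uint8),0,1)[0],key=len).reshape(-1,2)
        P=onplane(c,cnt,z)[:,:2].astype(np.float32); r=cv2.minAreaRect(P)
        v,u=np.nonzero(m); ok=dep[v,u]>0
        D=depthpts(c,np.c_[u,v][ok],dep)
        print(fn,tag,'px',ce.round(),'A',st[4],'rect',np.round(r[0]),np.round(r[1]),round(r[2],1),'depthmed',np.median(D,0).round(),'z90',np.percentile(D[:,2],90).round(), 'z10',np.percentile(D[:,2],10).round())
for fn in('top0','side0'):
    rect(fn,(0,150,120),(6,255,255),44,40,'red')
    rect(fn,(40,30,120),(80,140,255),3,400,'mat')
    rect(fn,(105,120,60),(125,255,255),80,600,'blue')
    rect(fn,(18,120,120),(32,255,255),85,10,'yellow')
    rect(fn,(5,100,60),(16,255,255),150,15,'orange')
    rect(fn,(0,0,165),(180,40,255),55,800,'white')
```

```text
top0 red px [364. 303.] A 405 rect [ 365. -134.] [84. 36.] 88.6 depthmed [ 366. -136.   47.] z90 50.0 z10 43.0
top0 mat px [394. 175.] A 905 rect [ 747. -247.] [125.  87.] 72.4 depthmed [ 730. -238.   54.] z90 59.0 z10 50.0
top0 mat px [351. 298.] A 2274 rect [ 380. -107.] [242. 103.] 86.1 depthmed [391. -93.   3.] z90 6.0 z10 -1.0
top0 blue px [298. 160.] A 1317 rect [778.  33.] [150.  98.] 1.7 depthmed [766.  45.  75.] z90 79.0 z10 15.0
top0 blue px [432. 236.] A 3930 rect [ 547. -330.] [169. 188.] 8.4 depthmed [ 552. -337.   14.] z90 79.0 z10 2.0
top0 yellow px [207. 156.] A 358 rect [791. 301.] [66. 60.] 61.5 depthmed [787. 297.  81.] z90 119.0 z10 64.0
top0 yellow px [140. 215.] A 12 rect [623. 486.] [12.  6.] 2.6 depthmed [562. 390. 340.] z90 341.0 z10 337.0
top0 yellow px [177. 248.] A 10 rect [525. 379.] [20.  3.] 88.7 depthmed [526. 377.  88.] z90 90.0 z10 85.0
top0 orange px [22. 29.] A 2662 rect [1181.  865.] [163. 211.] 85.7 depthmed [1703. 1364. -614.] z90 -473.0 z10 -718.0
top0 orange px [152. 215.] A 41 rect [606. 428.] [13. 28.] 81.1 depthmed [600. 420. 177.] z90 181.
[... 3508 characters left out ...]
 white px [557. 173.] A 16274 rect [211. 845.] [576. 616.] 83.0 depthmed [608. 580. 380.] z90 383.0 z10 377.0
side0 white px [407. 243.] A 6388 rect [541. 258.] [281. 343.] 82.9 depthmed [557. 241.  54.] z90 59.0 z10 50.0
side0 white px [304. 306.] A 1294 rect [778. -72.] [122. 118.] 0.0 depthmed [796. -84.  74.] z90 78.0 z10 70.0
side0 white px [620. 396.] A 1769 rect [1092.  716.] [122. 156.] 88.4 depthmed [ 690. 1194. -750.] z90 -741.0 z10 -758.0
side0 white px [ 13. 410.] A 1013 rect [1077. -794.] [121.  75.] 1.0 depthmed [  669. -1214.  -751.] z90 -744.0 z10 -759.0
side0 white px [364. 465.] A 17138 rect [1204.  -37.] [1478.  103.] 88.1 depthmed [ 928.  199. -750.] z90 -743.0 z10 -758.0
```

```bash
cat >> h.py <<'E'
def ori(yaw,pitch=0):
    # tool x horizontal at yaw (deg), fingers down, pitched so fingers lean toward tool x
    y=np.radians(yaw); t=np.radians(pitch); h=np.array([np.cos(y),np.sin(y),0]); k=np.array([0,0,1.])
    x=np.cos(t)*h+np.sin(t)*k; z=np.sin(t)*h-np.cos(t)*k; return np.c_[x,np.cross(z,x),z]
def legs(L,start=None):
    """L: list of (grasp xyz, yaw, pitch), each row given relative to the pose at start of a call; prints"""
    t,Rm=start if start else pose()[:2]
    for g,yw,pt in L:
        Rt=ori(yw,pt); tt=np.array(g,float)-164*Rt[:,2]
        d=Rm.T@(tt-t)/600; rv=R.from_matrix(Rm.T@Rt).as_rotvec()*6/np.pi
        n=max(np.linalg.norm(d)*600/62.5,np.linalg.norm(rv)*30/10.7)
        print('%.3f %.3f %.3f %.3f %.3f %.3f'%(*d,*rv),'rows>=%.1f'%n)
def where():
    t,Rm,s=pose(); print('t',round(s['time'],2),'grasp',(t+164*Rm[:,2]).round(1),'z',Rm[:,2].round(3),'yaw',np.degrees(np.arctan2(Rm[1,0],Rm[0,0])).round(1),'open',round(s['opening'],1),'F',np.round(s['ft_force'],1),'ff',s['finger_force'],'j',np.round(s['joint_pos'],2))
E
python3 - <<'E'
from h import *
where(); legs([([330,-420,200],45,0),([367,-200,150],75,0),([367,-160,140],90,25)])
E
```

```text
t 0.15 grasp [ 169.4 -627.2  239.9] z [-0.     0.001 -1.   ] yaw 15.1 open 86.9 F [-0.  -0.8  0.2] ff 0.0 j [ 1.32  0.32 -0.07  1.45  0.02  1.37 -0.06]
0.349 -0.264 0.067 -0.003 -0.001 -0.996 rows>=4.2
0.504 -0.602 0.151 -0.003 -0.001 -1.996 rows>=7.7
0.491 -0.554 0.193 0.542 0.709 -2.454 rows>=7.3
```

>>> send_rows --plan "0.35 -0.264 0.067 0 0 -1;0.35 -0.264 0.067 0 0 -1;0.35 -0.264 0.067 0 0 -1;0.35 -0.264 0.067 0 0 -1;0.35 -0.264 0.067 0 0 -1;0.35 -0.264 0.067 0 0 -1" --fingers 1

```text
time: 0.9
tool_pos: [331.4, -419.2, 364.4]
orientation: [-0.0, 0.923, 0.385, -0.0]
ft_force: [-0.9, -0.7, -0.8]
opening: 87.2
finger_force: 0.0
```

Run:
```python
from h import *
where(); legs([([375,-215,150],75,0),([370,-170,140],75,20)])
```

```text
t 0.9 grasp [ 331.3 -419.2  200.4] z [-0.001 -0.    -1.   ] yaw 45.2 open 87.2 F [-0.9 -0.7 -0.8] ff 0.0 j [ 1.12  0.11 -0.29  1.78  0.03  1.25  0.04]
0.293 -0.188 0.084 -0.001 0.001 -0.992 rows>=3.4
0.259 -0.200 0.117 0.172 0.652 -0.982 rows>=3.3
```

>>> send_rows --plan "0.26 -0.2 0.117 0.17 0.65 -0.98;0.26 -0.2 0.117 0.17 0.65 -0.98;0.26 -0.2 0.117 0.17 0.65 -0.98;0.26 -0.2 0.117 0.17 0.65 -0.98;0.26 -0.2 0.117 0.17 0.65 -0.98;0.26 -0.2 0.117 0.17 0.65 -0.98"

```text
time: 1.65
tool_pos: [355.7, -227.1, 295.0]
orientation: [-0.103, 0.784, 0.597, 0.138]
ft_force: [-0.3, -0.6, -0.0]
opening: 87.5
finger_force: 0.0
```

Run:
```python
from h import *
where(); legs([([372,-155,120],89,25)])
shot('wrist','w1')
```

```text
t 1.65 grasp [ 370.8 -173.6  140.7] z [ 0.093  0.326 -0.941] yaw 74.6 open 87.5 F [-0.3 -0.6 -0. ] ff 0.0 j [ 1.07  0.   -0.42  2.07 -0.34  1.22  0.52]
-0.004 0.023 0.045 0.188 0.172 -0.443 rows>=1.4
```

View pics/w1.png

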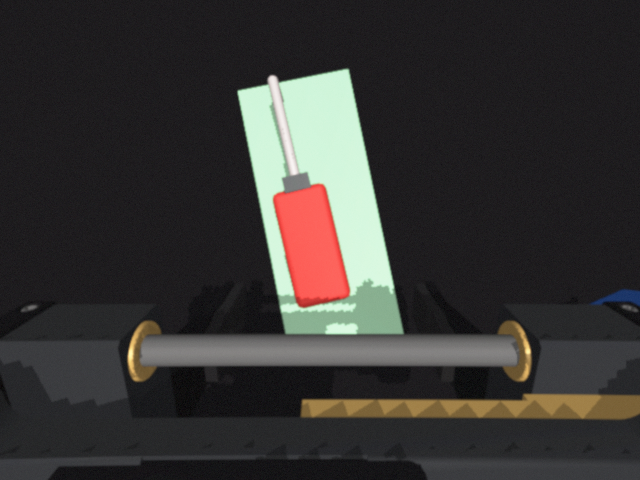

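The close view shows the red hook (handle at 310,243, rod end at 272,78) on the mat.

```bash
cat >> h.py <<'E'
def hookpose(fn,ztop):
    im,dep,c=load(fn); m,st,ce=max(comps(fn,(0,150,60),(8,255,255),300),key=lambda a:a[1][4])
    m=m|max(comps(fn,(170,150,60),(180,255,255),1)+[(m,[0]*5,0)],key=lambda a:a[1][4])[0]
    v,u=np.nonzero(m); D=depthpts(c,np.c_[u,v],dep); zt=np.median(D[:,2])
    cnt=max(cv2.findContours(m.astype(np.uint8),0,1)[0],key=len).reshape(-1,2)
    r=cv2.minAreaRect(onplane(c,cnt,ztop)[:,:2].astype(np.float32))
    (cx,cy),(w,h),a=r; a=a if w>h else a+90
    print('hook top centre',round(cx,1),round(cy,1),'size',round(w),round(h),'yaw',round(a,1),'depth z',zt.round(1),'touch',st[:4])
    return cx,cy,a
E
python3 - <<'E'
from h import *
hookpose('w1',47)
im,d,c=load('w1'); print(onplane(c,[[272,78],[296,180]],44).round(1))
print(depthpts(c,[[272,79],[284,125],[340,130]],d).round(1))
legs([([372,-155,120],89,25)])
E
```

```text
hook top centre 368.3 -134.2 size 87 40 yaw 87.8 depth z 47.5 touch [274 184  75 123]
[[373.5  -3.2  44. ]
 [370.5 -83.6  44. ]]
[[373.3  -5.1  46.1]
 [372.8 -40.5  44. ]
 [418.1 -42.1   4.3]]
-0.005 0.023 0.045 0.188 0.172 -0.442 rows>=1.4
```

Run:
```python
from h import *
legs([([367.8,-147,110],87.8,25),([367.8,-147,70],87.8,25),([367.8,-147,32],87.8,25)])
```

```text
-0.001 0.010 0.064 0.173 0.172 -0.405 rows>=1.3
-0.023 0.010 0.127 0.173 0.172 -0.405 rows>=1.3
-0.045 0.010 0.187 0.173 0.172 -0.405 rows>=1.8
```

>>> send_rows --plan "-0.001 0.01 0.064 0.173 0.172 -0.405;-0.001 0.01 0.064 0.173 0.172 -0.405;-0.001 0.01 0.064 0.173 0.172 -0.405;-0.023 0.01 0.127 0.173 0.172 -0.405;-0.034 0.01 0.157 0.173 0.172 -0.405;-0.045 0.01 0.187 0.173 0.172 -0.405;-0.045 0.01 0.187 0.173 0.172 -0.405;-0.045 0.01 0.187 0.173 0.172 -0.405"

```text
time: 2.7
tool_pos: [365.6, -214.6, 180.6]
orientation: [-0.15, 0.703, 0.678, 0.156]
ft_force: [0.7, -0.5, -0.1]
opening: 86.7
finger_force: 0.0
```

Run:
```python
from h import *
where()
```

```text
t 2.7 grasp [ 368.1 -145.2   32. ] z [ 0.015  0.423 -0.906] yaw 87.9 open 86.7 F [ 0.7 -0.5 -0.1] ff 0.0 j [ 1.03  0.24 -0.44  2.12 -0.31  1.07  0.74]
```

>>> send_rows --plan "0 0 0 0 0 0;0 0 0 0 0 0;0 0 0 0 0 0;0 0 0 0 0 0;0 0 0 0 0 0;0 0 0 0 0 0;0.035 0 -0.075 0 0 0;0.07 0 -0.151 0 0 0;0.105 0 -0.226 0 0 0;0.105 0 -0.226 0 0 0" --fingers 0 --squeeze 40

```text
time: 3.95
tool_pos: [366.5, -214.9, 332.4]
orientation: [-0.148, 0.702, 0.679, 0.156]
ft_force: [0.4, -0.5, -1.6]
opening: 41.6
finger_force: 40.0
```

Run:
```python
from h import *
where(); legs([([470,40,280],87,15)])
```

```text
t 3.95 grasp [ 369.5 -146.2  183.6] z [ 0.018  0.419 -0.908] yaw 88.1 open 41.6 F [ 0.4 -0.5 -1.6] ff 39.99292044143658 j [ 1.06  0.02 -0.44  1.99 -0.36  1.4   0.7 ]
0.401 0.157 -0.009 -0.004 -0.327 0.034 rows>=4.1
```

Run:
```python
from h import *
legs([([470,110,210],88,25)])
```

```text
0.410 0.154 0.142 0.007 0.006 0.003 rows>=4.4
```

>>> send_rows --plan "0.41 0.154 0.142 0 0 0;0.41 0.154 0.142 0 0 0;0.41 0.154 0.142 0 0 0;0.41 0.154 0.142 0 0 0;0.41 0.154 0.142 0 0 0;0.41 0.154 0.142 0 0 0;0.41 0.154 0.142 0 0 0"

```text
time: 4.82
tool_pos: [466.3, 40.1, 355.1]
orientation: [-0.152, 0.703, 0.678, 0.155]
ft_force: [0.4, -0.4, -2.0]
opening: 42.1
finger_force: 40.0
```

Run:
```python
from h import *
where(); shot('wrist','w2')
```

```text
t 4.83 grasp [468.2 109.7 206.6] z [ 0.012  0.424 -0.906] yaw 87.9 open 42.1 F [ 0.4 -0.4 -2. ] ff 39.99255681526847 j [ 0.78  0.   -0.75  1.96 -0.47  1.23  0.17]
```

View pics/w2.png

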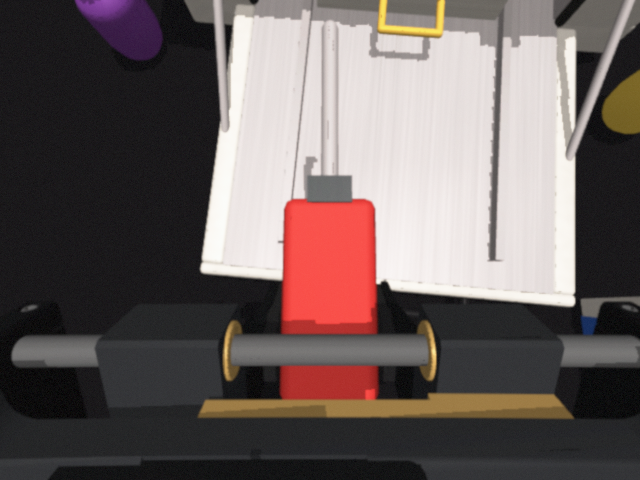

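Run:
```python
from h import *
im,d,c=load('w2')
names=['bar0','bar1','eyeL','eyeR']; px=[[379,29],[442,34],[381,10],[443,10]]
print('bar top z88',onplane(c,px,88).round(1).tolist()); print('dep',depthpts(c,px,d).round(1).tolist())
E_=onplane(c,[[203,264],[573,296]],56); print('door edge',E_.round(1).tolist())
w=E_[1]-E_[0]; print('len',np.linalg.norm(w),'axis yaw',np.degrees(np.arctan2(w[1],w[0]))+90, 'mid',E_.mean(0))
r=onplane(c,[[505,20],[492,258],[312,20],[293,190]],61); print('runners',r.round(1).tolist())
for a,b in((r[1],r[0]),(r[3],r[2])): print(np.degrees(np.arctan2(*(b-a)[[1,0]])))
T=depthpts(c,[[330,28],[332,100],[331,160],[329,215],[330,280]],d); print('rod',T.round(1).tolist())
# two-view check using side
for fn in('top0','side0'):
    for m,st,ce in comps(fn,(18,100,100),(34,255,255),8): print(fn,st.tolist(),ce.round(1),onplane(load(fn)[2],[ce],85).round(1))
```

```text
bar top z88 [[521.8, 351.3, 88.0], [577.5, 344.0, 88.0], [524.5, 369.6, 88.0], [580.0, 367.2, 88.0]]
dep [[521.6, 350.7, 88.7], [577.8, 344.8, 87.1], [524.6, 369.9, 87.7], [579.9, 366.9, 88.3]]
door edge [[354.4, 149.1, 56.0], [686.6, 108.5, 56.0]]
len 334.64982229640646 axis yaw 83.04441288829155 mid [520.53052037 128.7985469   56.        ]
runners [[649.8, 376.6, 61.0], [616.0, 144.7, 61.0], [461.4, 384.8, 61.0], [438.7, 214.2, 61.0]]
81.70666335232961
82.3941277294545
rod [[474.1, 247.2, 220.9], [473.7, 211.1, 220.5], [472.2, 181.8, 221.1], [470.4, 155.9, 223.4], [469.8, 127.5, 223.2]]
top0 [198, 145, 23, 26, 453] [208.4 157.5] [[786.7 295.5  85. ]]
top0 [138, 212, 5, 7, 21] [140.  214.9] [[623.1 486.3  85. ]]
top0 [172, 229, 18, 22, 81] [182.1 239.3] [[550.3 364.3  85. ]]
side0 [474, 173, 4, 5, 17] [475.6 174.9] [[281.  510.4  85. ]]
side0 [442, 228, 17, 15, 84] [448.8 235.1] [[552.6 365.4  85. ]]
side0 [430, 289, 23, 35, 603] [441.4 306.5] [[813.7 294.3  85. ]]
```

Run:
```python
from h import *
u=np.array([np.cos(np.radians(82.5)),np.sin(np.radians(82.5))]); v=np.array([-u[1],u[0]])
e=np.array([552.7,370.4])
for fn in('w2','top0','side0'):
    im,d,c=load(fn); V,U=np.mgrid[0:480:2,0:640:2]; P=depthpts(c,np.c_[U.ravel(),V.ravel()],d); b=im[V.ravel(),U.ravel()].min(1)
    s=(P[:,:2]-e)@u; w=(P[:,:2]-e)@v
    k=(abs(P[:,2]-55)<5)&(b>110)&(abs(s+140)<200)&(abs(w)<230); k2=k&(abs(w)<60)
    print(fn,'edge s',np.percentile(s[k2],[.2,1,3]).round(1),'w',np.percentile(w[k&(s<-120)],[.5,1,99,99.5]).round(1))
    k=(P[:,2]>300)&(P[:,2]<378)&(abs(w)<120)&(abs(s)<100); 
    if k.sum(): print(' fascia s',np.percentile(s[k],[5,25,50]).round(1))
g=e-141*u; legs([([*g,145],82.5,25),([*g,93],82.5,25)])
```

```text
w2 edge s [-251.6 -248.3 -240.9] w [-169.4 -167.5  168.6  170.1]
top0 edge s [-253.8 -250.7 -245.3] w [-168.2 -165.6  169.3  170.8]
 fascia s [20.3 23.5 25.1]
side0 edge s [-249.1 -246.8 -241.1] w [-171.3 -168.3  163.   165.3]
 fascia s [18.7 22.3 23.9]
0.144 0.091 0.181 -0.082 -0.003 0.161 rows>=2.4
0.107 0.091 0.259 -0.082 -0.003 0.161 rows>=2.8
```

>>> send_rows --plan "0.144 0.091 0.181 -0.082 0 0.161;0.144 0.091 0.181 -0.082 0 0.161;0.144 0.091 0.181 -0.082 0 0.161;0.144 0.091 0.181 -0.082 0 0.161;0.144 0.091 0.181 -0.082 0 0.161;0.144 0.091 0.181 -0.082 0 0.161;0.144 0.091 0.181 -0.082 0 0.161"

```text
time: 5.75
tool_pos: [525.7, 162.4, 295.0]
orientation: [-0.142, 0.734, 0.644, 0.164]
ft_force: [-0.0, -0.5, -1.1]
opening: 41.7
finger_force: 40.0
```

Run:
```python
from h import *
where(); shot('wrist','w3'); legs([([534.3,230.6,93],82.5,25)])
```

```text
t 5.75 grasp [535.2 231.3 146.4] z [ 0.058  0.42  -0.906] yaw 82.6 open 41.7 F [-0.  -0.5 -1.1] ff 39.99295586894732 j [ 0.56  0.25 -0.85  1.9  -0.27  0.92 -0.25]
-0.039 -0.001 0.080 0.004 -0.002 0.003 rows>=0.9
```

View pics/w3.png

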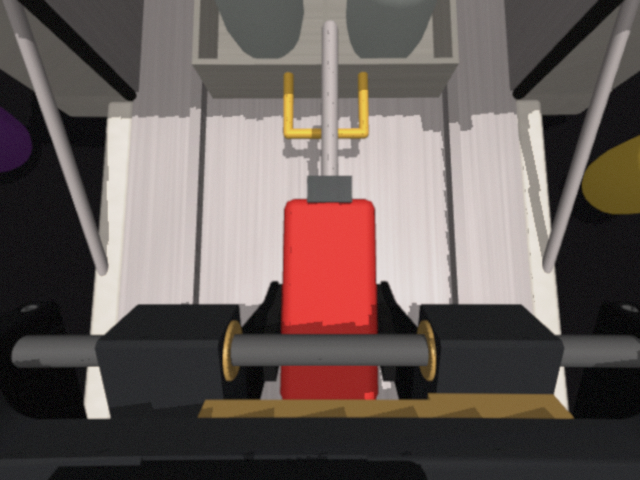

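The hook rod is centred over the eye (bar at row 133, columns 288–366); two bottles are visible in the front pockets.

Run:
```python
from h import *
im,d,c=load('w3'); b=onplane(c,[[288,132],[366,132]],88); u=np.array([.1305,.9914])
t,Rm,_=pose(); g=(t+164*Rm[:,2])[:2]; e=b.mean(0)[:2]+23*u
print(b.round(1),'eye',e,'tip',g+141*u,'diff',(e-g-141*u)@u,(e-g-141*u)@np.array([-u[1],u[0]]), depthpts(c,[[288,132],[366,132]],d))
```

```text
[[523.8 353.1  88. ]
 [576.5 346.2  88. ]] eye [553.15101284 372.47667011] tip [553.56681779 371.3471862 ] diff 1.065507801334202 0.5596266716601264 [[523.8714028  352.64152901  88.99749837]
 [576.38118139 345.96872121  88.60096176]]
```

>>> send_rows --plan "-0.013 0 0.027 0 0 0;-0.026 0 0.054 0 0 0;-0.039 0 0.081 0 0 0;-0.039 0 0.081 0 0 0;-0.039 0 0.081 0 0 0"

```text
time: 6.42
tool_pos: [525.7, 163.3, 240.7]
orientation: [-0.143, 0.733, 0.644, 0.164]
ft_force: [-0.3, 0.6, -1.0]
opening: 41.4
finger_force: 40.0
```

Run:
```python
from h import *
where(); g=np.array([534.3,230.6]); u=np.array([.1305,.9914])
legs([([*(g-k*u),93],82.5,25) for k in (12,132,252)])
```

```text
t 6.42 grasp [534.9 232.4  92.2] z [ 0.056  0.421 -0.905] yaw 82.7 open 41.4 F [-0.3  0.6 -1. ] ff 39.99277199618518 j [ 0.52  0.33 -0.83  1.94 -0.22  0.81 -0.25]
-0.020 -0.001 -0.011 0.001 -0.005 0.005 rows>=0.2
-0.201 -0.001 -0.096 0.001 -0.005 0.005 rows>=2.1
-0.382 -0.001 -0.181 0.001 -0.005 0.005 rows>=4.1
```

>>> send_rows --plan "-0.01 0 -0.005 0 0 0;-0.02 0 -0.01 0 0 0;-0.032 0 -0.015 0 0 0;-0.046 0 -0.022 0 0 0;-0.066 0 -0.031 0 0 0;-0.088 0 -0.042 0 0 0;-0.11 0 -0.052 0 0 0;-0.132 0 -0.062 0 0 0;-0.154 0 -0.073 0 0 0;-0.176 0 -0.083 0 0 0;-0.2 0 -0.094 0 0 0"

```text
time: 7.8
tool_pos: [508.3, 30.7, 240.8]
orientation: [-0.143, 0.733, 0.644, 0.164]
ft_force: [1.4, 4.4, 0.5]
opening: 41.8
finger_force: 40.0
```

Run:
```python
from h import *
where(); g=np.array([534.3,230.6]); u=np.array([.1305,.9914])
legs([([*(g-k*u),93],82.5,25) for k in (250,)])
```

```text
t 7.8 grasp [517.5  99.7  92.3] z [ 0.056  0.421 -0.905] yaw 82.7 open 41.8 F [1.4 4.4 0.5] ff 39.99314930581022 j [ 0.78  0.27 -0.81  1.99 -0.3   0.92  0.05]
-0.177 -0.001 -0.085 0.001 -0.004 0.005 rows>=1.9
```

Pulling force 4.6 N: the tray follows. Continue.

>>> send_rows --plan "-0.02 -0.001 -0.009 0 0 0;-0.04 -0.001 -0.019 0 0 0;-0.06 -0.001 -0.028 0 0 0;-0.08 -0.001 -0.038 0 0 0;-0.1 -0.001 -0.048 0 0 0;-0.12 -0.001 -0.057 0 0 0;-0.135 -0.001 -0.064 0 0 0;-0.15 -0.001 -0.071 0 0 0;-0.162 -0.001 -0.077 0 0 0;-0.172 -0.001 -0.081 0 0 0;-0.177 -0.001 -0.084 0 0 0;-0.177 -0.001 -0.084 0 0 0;-0.177 -0.001 -0.084 0 0 0;-0.177 -0.001 -0.084 0 0 0"

```text
time: 9.55
tool_pos: [492.7, -85.4, 241.3]
orientation: [-0.142, 0.733, 0.644, 0.164]
ft_force: [0.3, 0.3, -1.3]
opening: 41.8
finger_force: 40.0
```

Run:
```python
from h import *
where(); im,d,c=shot('top','top1'); cv2.imwrite('pics/top1c.png',cv2.resize(im[130:340,120:400,::-1],None,fx=2.5,fy=2.5))
```

```text
t 9.55 grasp [502.  -16.6  92.7] z [ 0.056  0.42  -0.906] yaw 82.6 open 41.8 F [ 0.3  0.3 -1.3] ff 39.992460051435046 j [ 0.94  0.27 -0.74  1.97 -0.3   1.02  0.25]
```

View pics/top1c.png

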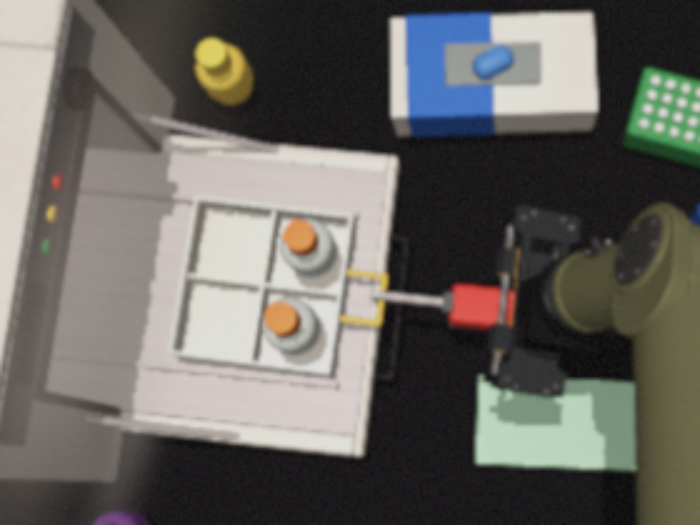

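Tray is out with two bottles, both in the front pockets (rear pockets empty); the tip is inside the eye. Now unhook and return to the mat.

Run:
```python
from h import *
g=np.array([502,-16.6]); u=np.array([.1305,.9914])
legs([([*(g+9*u),93],82.6,25),([*(g+9*u),150],82.6,25),([387.3,-161,130],86,25),([387.3,-161,60],86,25),([387.3,-161,33],86,25)])
```

```text
0.014 0.001 0.006 0.004 -0.002 0.001 rows>=0.1
0.054 0.001 -0.080 0.004 -0.002 0.001 rows>=0.9
-0.212 -0.151 -0.168 0.052 -0.002 -0.102 rows>=3.0
-0.261 -0.151 -0.062 0.052 -0.002 -0.102 rows>=3.0
-0.280 -0.151 -0.022 0.052 -0.002 -0.102 rows>=3.1
```

>>> send_rows --plan "0.014 0 0.006 0 0 0;0.014 0 0.006 0 0 0;0.034 0 -0.037 0 0 0;0.054 0 -0.08 0 0 0;0.054 0 -0.08 0 0 0;-0.212 -0.151 -0.168 0.05 0 -0.1;-0.212 -0.151 -0.168 0.05 0 -0.1;-0.212 -0.151 -0.168 0.05 0 -0.1;-0.212 -0.151 -0.168 0.05 0 -0.1;-0.212 -0.151 -0.168 0.05 0 -0.1;-0.236 -0.151 -0.115 0.05 0 -0.1;-0.261 -0.151 -0.062 0.05 0 -0.1;-0.27 -0.151 -0.042 0.05 0 -0.1;-0.276 -0.151 -0.03 0.05 0 -0.1;-0.28 -0.151 -0.022 0.05 0 -0.1;-0.28 -0.151 -0.022 0.05 0 -0.1;-0.28 -0.151 -0.022 0.05 0 -0.1"

```text
time: 11.72
tool_pos: [383.0, -230.0, 182.4]
orientation: [-0.147, 0.714, 0.665, 0.159]
ft_force: [-0.5, 0.0, -1.8]
opening: 41.8
finger_force: 40.0
```

Run:
```python
from h import *
where(); legs([([387.3,-161,110],86,25)])
```

```text
t 11.72 grasp [ 388.1 -160.7   33.9] z [ 0.031  0.422 -0.906] yaw 86.0 open 41.8 F [-0.5  0.  -1.8] ff 39.99290142673999 j [ 1.18  0.3  -0.6   2.06 -0.24  1.06  0.65]
0.054 -0.001 -0.115 0.003 -0.002 -0.001 rows>=1.2
```

>>> send_rows --plan "-0.001 0 0.003 0 0 0;-0.001 0 0.003 0 0 0;-0.001 0 0.003 0 0 0"

```text
time: 12.1
tool_pos: [382.7, -229.5, 180.0]
orientation: [-0.148, 0.714, 0.665, 0.159]
ft_force: [-0.1, -0.8, -1.5]
opening: 42.1
finger_force: 40.0
```

>>> send_rows --plan "0 0 0 0 0 0;0 0 0 0 0 0;0 0 0 0 0 0;0 0 0 0 0 0;0.02 0 -0.04 0 0 0;0.056 0 -0.12 0 0 0;0.098 0 -0.21 0 0 0;0.098 0 -0.21 0 0 0" --fingers 1

```text
time: 13.1
tool_pos: [384.2, -230.3, 323.2]
orientation: [-0.144, 0.714, 0.666, 0.159]
ft_force: [-0.3, -0.4, -0.9]
opening: 86.9
finger_force: 0.0
```

Run:
```python
from h import *
where()
im,d,c=shot('top','top2'); s=shot('side','side2')
for fn in('top2','side2'):
    c=load(fn)[2]; dd=load(fn)[1]
    for m,st,ce in comps(fn,(5,100,60),(16,255,255),15):
        P=onplane(c,[ce],179)[0]
        if 350<P[0]<750 and 100<P[1]<450:
            v,u=np.nonzero(m); D=depthpts(c,np.c_[u,v],dd); top=D[D[:,2]>np.percentile(D[:,2],60)-4]
            print(fn,'cap',ce.round(1),st.tolist(),P.round(1),'depthtop',np.median(top,0).round(1))
    for m,st,ce in comps(fn,(105,120,60),(125,255,255),600):
        cnt=max(cv2.findContours(m.astype(np.uint8),0,1)[0],key=len).reshape(-1,2)
        v,u=np.nonzero(m); D=depthpts(c,np.c_[u,v],dd); k=abs(D[:,2]-79)<4
        if k.sum()>50: r=cv2.minAreaRect(D[k][:,:2].astype(np.float32)); print(fn,'blue rim',np.round(r[0],1),np.round(r[1],1),round(r[2],1),np.median(D[k][:,2]))
    try: hookpose(fn,47)
    except Exception as e: print(e)
```

```text
t 13.1 grasp [ 390.1 -161.9  174.3] z [ 0.036  0.417 -0.908] yaw 86.1 open 86.9 F [-0.3 -0.4 -0.9] ff 0.0 j [ 1.23  0.09 -0.62  1.95 -0.33  1.36  0.64]
top2 cap [239.7 224.4] [233, 217, 14, 15, 142] [568.6 188.7 179. ] depthtop [570.1 190.5 178.3]
top2 cap [232.3 257.1] [225, 251, 15, 13, 142] [483.8 207.3 179. ] depthtop [484.7 208.4 178.6]
top2 blue rim [788.5  35.3] [119.9  93.7] 0.6 77.29008585638849
top2 blue rim [ 549.6 -332.5] [160.4 181.6] 8.0 78.79723325556733
hook top centre 386.0 -145.2 size 78 39 yaw 87.4 depth z 46.5 touch [353 289  29  15]
side2 cap [398.  201.2] [392, 194, 14, 16, 159] [498.3 206.2 179. ] depthtop [491.1 209.4 177.9]
side2 cap [395.9 222.8] [391, 216, 12, 15, 149] [586.3 188.4 179. ] depthtop [576.  191.1 178.2]
side2 blue rim [-726.5 1407.9] [235.6  74.1] 79.9 78.50715594957171
side2 blue rim [ 552.7 -330.6] [168.1 180.8] 8.4 78.25603362179959
side2 blue rim [792.5  25.4] [117.1 127. ] 89.9 77.60595984454494
hook top centre 404.1 -149.7 size 87 72 yaw 88.7 depth z 42.3 touch [266 204  28  17]
```

Run:
```python
from h import *
legs([([390,-120,260],84,10),([525,125,270],84,0)])
```

```text
0.195 -0.002 -0.097 -0.018 -0.501 0.063 rows>=2.1
0.630 0.195 0.083 -0.013 -0.834 0.064 rows>=6.4
```

>>> send_rows --plan "0.195 0 -0.097 0 -0.5 0.06;0.195 0 -0.097 0 -0.5 0.06;0.63 0.195 0.083 0 -0.83 0.06;0.63 0.195 0.083 0 -0.83 0.06;0.63 0.195 0.083 0 -0.83 0.06;0.63 0.195 0.083 0 -0.83 0.06;0.63 0.195 0.083 0 -0.83 0.06;0.63 0.195 0.083 0 -0.83 0.06;0.63 0.195 0.083 0 -0.83 0.06;0.63 0.195 0.083 0 -0.83 0.06"

```text
time: 14.45
tool_pos: [524.8, 122.7, 434.0]
orientation: [-0.003, 0.743, 0.669, -0.002]
ft_force: [0.1, -1.0, -0.3]
opening: 87.1
finger_force: 0.0
```

```bash
cat >> h.py <<'E'
def caps(fn,z):
    im,d,c=load(fn)
    for m,st,ce in comps(fn,(4,100,50),(17,255,255),150):
        v,u=np.nonzero(m); ok=d[v,u]>0; D=depthpts(c,np.c_[u,v][ok],d)
        if not len(D): continue
        zt=np.percentile(D[:,2],90); k=D[:,2]>zt-5
        tp=np.c_[u,v][ok][k]; cc,r=cv2.minEnclosingCircle(onplane(c,tp,z)[:,:2].astype(np.float32))
        print(fn,'cap px',ce.round(),st.tolist(),'depth ztop',zt.round(1),'circle',np.round(cc,1),round(r,1),'med',np.median(D[k],0).round(1))
E
python3 - <<'E'
from h import *
where(); shot('wrist','w4'); caps('w4',179)
E
```

```text
t 14.45 grasp [523.7 123.  270. ] z [-0.006  0.002 -1.   ] yaw 84.0 open 87.1 F [ 0.1 -1.  -0.3] ff 0.0 j [ 0.8   0.24 -1.23  1.65  0.23  1.42 -0.56]
w4 cap px [261. 132.] [234, 105, 56, 54, 2336] depth ztop 180.4 circle [487.5 210.4] 17.0 med [487.5 210.7 179.5]
w4 cap px [391. 146.] [364, 121, 55, 52, 2216] depth ztop 180.4 circle [572.5 192.4] 16.8 med [572.4 192.6 179.6]
```

View pics/w4.png

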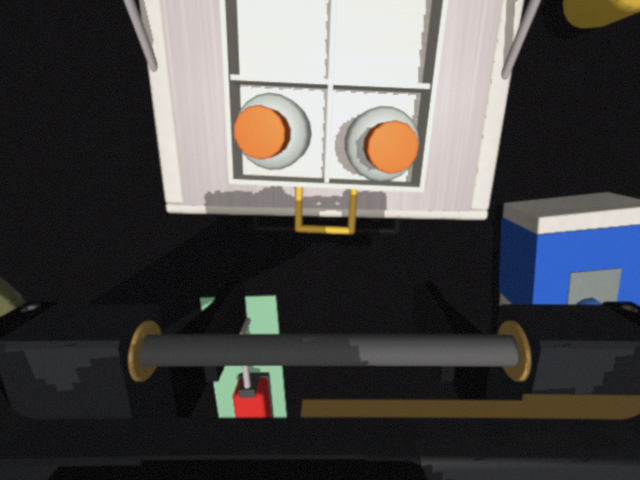

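Run:
```python
from h import *
legs([([572.5,192.4,225],75,0),([572.5,192.4,163],75,0)])
```

```text
0.124 0.067 0.075 -0.011 -0.001 0.300 rows>=1.5
0.124 0.068 0.179 -0.011 -0.001 0.300 rows>=2.2
```

>>> send_rows --plan "0.062 0.033 0.03 -0.01 0 0.15;0.124 0.067 0.075 -0.01 0 0.3;0.124 0.067 0.075 -0.01 0 0.3;0.124 0.067 0.075 -0.01 0 0.3;0.124 0.067 0.075 -0.01 0 0.3;0.124 0.067 0.075 -0.01 0 0.3" --fingers 0.75

```text
time: 15.25
tool_pos: [572.4, 193.2, 390.4]
orientation: [-0.001, 0.793, 0.609, 0.001]
ft_force: [0.4, 0.4, 1.1]
opening: 65.0
finger_force: 0.0
```

Run:
```python
from h import *
where(); legs([([572.5,192.4,190],75,0),([572.5,192.4,163],75,0)])
```

```text
t 15.25 grasp [572.6 193.6 226.4] z [ 0.001  0.002 -1.   ] yaw 75.1 open 65.0 F [0.4 0.4 1.1] ff 0.0 j [ 0.49  0.44 -1.11  1.56  0.39  1.39 -0.92]
-0.001 0.000 0.061 0.001 -0.004 0.002 rows>=0.6
-0.001 0.000 0.106 0.001 -0.004 0.002 rows>=1.0
```

>>> send_rows --plan "-0.001 0 0.05 0 0 0;-0.001 0 0.09 0 0 0;-0.001 0 0.106 0 0 0;-0.001 0 0.106 0 0 0;-0.001 0 0.106 0 0 0"

```text
time: 15.88
tool_pos: [572.4, 194.4, 326.9]
orientation: [-0.001, 0.792, 0.61, 0.001]
ft_force: [0.1, 0.6, -1.1]
opening: 65.8
finger_force: 0.0
```

>>> send_rows --plan "0 0 0 0 0 0;0 0 0 0 0 0;0 0 0 0 0 0;0 0 0 0 0 0;0 0 -0.02 0 0 0;0 0 -0.07 0 0 0;0 0 -0.13 0 0 0;0 0 -0.18 0 0 0;0 0 -0.18 0 0 0" --fingers 0 --squeeze 20

```text
time: 17.0
tool_pos: [572.4, 194.7, 436.8]
orientation: [-0.001, 0.792, 0.61, 0.003]
ft_force: [-0.2, 0.9, -2.2]
opening: 33.5
finger_force: 20.0
```

Run:
```python
from h import *
where()
pk=lambda a,b: np.array([550.5,-331.7])+38.5*(a*np.array([.99,.139])+b*np.array([-.139,.99]))
print(pk(1,1),pk(-1,-1)); legs([([560,-60,270],70,0),([*pk(1,1),250],70,0)])
```

```text
t 17.0 grasp [573.  195.5 272.8] z [ 0.004  0.005 -1.   ] yaw 75.2 open 33.5 F [-0.2  0.9 -2.2] ff 19.987641476327553 j [ 0.5   0.41 -1.13  1.5   0.37  1.46 -0.9 ]
[ 583.2635 -288.2335] [ 517.7365 -375.1665]
-0.416 0.088 0.003 0.004 -0.011 0.174 rows>=4.1
-0.774 0.223 0.034 0.004 -0.011 0.174 rows>=7.7
```

>>> send_rows --plan "-0.05 0.01 0 0 0 0.03;-0.11 0.024 0.001 0 0 0.06;-0.17 0.037 0.001 0 0 0.09;-0.24 0.051 0.002 0 0 0.12;-0.31 0.066 0.003 0 0 0.15;-0.38 0.081 0.003 0 0 0.17;-0.45 0.1 0.006 0 0 0.17;-0.52 0.127 0.012 0 0 0.17;-0.59 0.154 0.018 0 0 0.17;-0.66 0.18 0.024 0 0 0.17;-0.72 0.202 0.03 0 0 0.17;-0.76 0.218 0.033 0 0 0.17;-0.774 0.223 0.034 0 0 0.17;-0.774 0.223 0.034 0 0 0.17;-0.774 0.223 0.034 0 0 0.17"

```text
time: 18.88
tool_pos: [583.3, -286.9, 412.3]
orientation: [-0.002, 0.818, 0.576, 0.001]
ft_force: [-0.8, 0.3, -0.8]
opening: 33.7
finger_force: 20.0
```

```bash
cat >> h.py <<'E'
def carrier(fn):
    im,d,c=load(fn); hsv=cv2.cvtColor(im,cv2.COLOR_RGB2HSV); m=cv2.inRange(hsv,np.array((105,110,30)),np.array((125,255,255)))
    v,u=np.nonzero(m); D=depthpts(c,np.c_[u,v],d); k=(abs(D[:,2]-79)<4)&(abs(D[:,0]-550)<180)&(abs(D[:,1]+332)<180)
    r=cv2.minAreaRect(D[k][:,:2].astype(np.float32)); print(fn,'carrier',np.round(r[0],1),np.round(r[1],1),round(r[2],1),k.sum(),'bounds',D[k].min(0).round(),D[k].max(0).round())
E
python3 - <<'E'
from h import *
where(); shot('wrist','w5'); shot('top','top3'); carrier('w5'); carrier('top3')
E
```

```text
t 18.88 grasp [ 583.2 -286.3  248.3] z [-0.001  0.004 -1.   ] yaw 70.3 open 33.7 F [-0.8  0.3 -0.8] ff 19.98723417869769 j [ 1.12  0.49 -0.98  1.41  0.4   1.45 -0.2 ]
w5 carrier [ 548.7 -325.9] [160.2 171. ] 8.2 3664 bounds [ 460. -420.   75.] [ 639. -235.   83.]
top3 carrier [ 530.3 -282. ] [183.7  98. ] 30.7 307 bounds [ 460. -370.   75.] [ 623. -237.   83.]
```

View pics/w5.png

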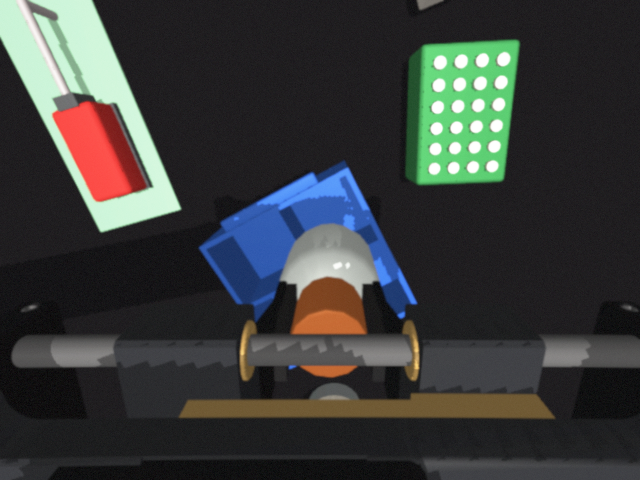

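>>> send_rows --plan "0 0 0.04 0 0 0;0 0 0.08 0 0 0;0 0 0.12 0 0 0;0 0 0.15 0 0 0;0 0 0.17 0 0 0;0 0 0.185 0 0 0;0 0 0.2 0 0 0;0 0 0.21 0 0 0;0 0 0.22 0 0 0;0 0 0.228 0 0 0;0 0 0.228 0 0 0;0 0 0.228 0 0 0"

```text
time: 20.48
tool_pos: [582.9, -288.7, 275.2]
orientation: [-0.001, 0.819, 0.574, 0.001]
ft_force: [0.3, -0.1, -0.5]
opening: 33.3
finger_force: 20.0
```

Run:
```python
from h import *
where()
```

```text
t 20.48 grasp [ 582.8 -288.2  111.2] z [-0.001  0.003 -1.   ] yaw 70.1 open 33.3 F [ 0.3 -0.1 -0.5] ff 19.987022794084623 j [ 1.1   0.59 -0.92  1.57  0.48  1.23 -0.26]
```

>>> send_rows --plan "0 0 0.002 0 0 0;0 0 0.004 0 0 0;0 0 0.004 0 0 0;0 0 0.004 0 0 0"

```text
time: 20.98
tool_pos: [582.8, -288.7, 272.6]
orientation: [-0.002, 0.819, 0.574, 0.001]
ft_force: [0.4, -0.5, -1.0]
opening: 33.1
finger_force: 20.0
```

>>> send_rows --plan "0 0 0 0 0 0;0 0 0 0 0 0;0 0 0 0 0 0;0 0 -0.03 0 0 0;0 0 -0.08 0 0 0;0 0 -0.16 0 0 0;0 0 -0.24 0 0 0;0 0 -0.24 0 0 0" --fingers 0.68

```text
time: 21.98
tool_pos: [584.1, -288.4, 422.8]
orientation: [0.002, 0.819, 0.574, 0.003]
ft_force: [0.4, -0.2, -1.0]
opening: 59.4
finger_force: 0.0
```

Run:
```python
from h import *
where(); shot('wrist','w6'); caps('w6',125); carrier('w6'); hookpose('w6',47)
legs([([520,0,265],80,0),([487.5,210.4,225],82,0),([487.5,210.4,163],82,0)])
```

```text
t 21.98 grasp [ 585.3 -288.5  258.8] z [ 0.007 -0.001 -1.   ] yaw 70.1 open 59.4 F [ 0.4 -0.2 -1. ] ff 0.0 j [ 1.12  0.48 -0.98  1.4   0.4   1.46 -0.19]
w6 cap px [325. 235.] [306, 213, 39, 45, 1389] depth ztop 126.5 circle [ 582.8 -290. ] 16.8 med [ 583.2 -289.6  125.7]
w6 carrier [ 549.2 -330.8] [160.5 181.3] 8.1 4059 bounds [ 459. -417.   75.] [ 635. -234.   83.]
hook top centre 398.5 -150.7 size 88 54 yaw 86.1 depth z 46.8 touch [ 54 101  91  98]
0.417 -0.263 -0.015 0.006 -0.003 -0.329 rows>=4.7
0.728 -0.433 0.052 0.006 -0.003 -0.396 rows>=8.1
0.728 -0.434 0.155 0.006 -0.003 -0.396 rows>=8.3
```

>>> send_rows --plan "0.417 -0.263 -0.015 0 0 -0.33;0.417 -0.263 -0.015 0 0 -0.33;0.417 -0.263 -0.015 0 0 -0.33;0.417 -0.263 -0.015 0 0 -0.33;0.728 -0.433 0.052 0 0 -0.4;0.728 -0.433 0.052 0 0 -0.4;0.728 -0.433 0.052 0 0 -0.4;0.728 -0.433 0.052 0 0 -0.4;0.728 -0.433 0.052 0 0 -0.4;0.728 -0.433 0.052 0 0 -0.4;0.728 -0.433 0.052 0 0 -0.4" --fingers 0.75

```text
time: 23.4
tool_pos: [488.1, 207.9, 386.8]
orientation: [-0.001, 0.755, 0.656, 0.0]
ft_force: [-0.5, -0.2, -0.3]
opening: 65.2
finger_force: 0.0
```

Run:
```python
from h import *
where(); legs([([487.5,210.4,163],82,0)])
```

```text
t 23.4 grasp [487.9 208.3 222.8] z [-0.001  0.002 -1.   ] yaw 81.9 open 65.2 F [-0.5 -0.2 -0.3] ff 0.0 j [ 0.66  0.27 -1.26  1.74  0.26  1.32 -0.8 ]
0.004 -0.001 0.100 -0.003 -0.004 -0.003 rows>=1.0
```

>>> send_rows --plan "0.004 -0.001 0.05 0 0 0;0.004 -0.001 0.085 0 0 0;0.004 -0.001 0.1 0 0 0;0.004 -0.001 0.1 0 0 0;0.004 -0.001 0.1 0 0 0"

```text
time: 24.02
tool_pos: [487.2, 212.8, 327.9]
orientation: [-0.001, 0.754, 0.657, 0.001]
ft_force: [-0.3, 0.4, 0.4]
opening: 65.3
finger_force: 0.0
```

>>> send_rows --plan "0 0 0 0 0 0;0 0 0 0 0 0;0 0 0 0 0 0;0 0 0 0 0 0;0 0 -0.02 0 0 0;0 0 -0.07 0 0 0;0 0 -0.13 0 0 0;0 0 -0.18 0 0 0;0 0 -0.18 0 0 0" --fingers 0 --squeeze 20

```text
time: 25.15
tool_pos: [487.4, 213.1, 437.6]
orientation: [-0.0, 0.754, 0.657, 0.003]
ft_force: [0.1, -0.3, -0.4]
opening: 33.6
finger_force: 20.0
```

Run:
```python
from h import *
where()
p=np.array([549.2,-330.8])+38.5*(-np.array([.99,.139])-np.array([-.139,.99])); print(p)
legs([([515,-60,270],75,0),([*p,262],65,0)])
```

```text
t 25.15 grasp [487.9 213.8 273.6] z [ 0.003  0.004 -1.   ] yaw 82.1 open 33.6 F [ 0.1 -0.3 -0.4] ff 19.997934421990067 j [ 0.68  0.22 -1.28  1.66  0.22  1.41 -0.77]
[ 516.4365 -374.2665]
-0.445 0.108 0.004 0.005 -0.009 0.237 rows>=4.4
-0.963 0.182 0.015 0.004 -0.010 0.570 rows>=9.4
```

>>> send_rows --plan "-0.06 0.015 0 0 0 0.03;-0.13 0.032 0.001 0 0 0.07;-0.2 0.049 0.002 0 0 0.11;-0.27 0.066 0.003 0 0 0.15;-0.34 0.083 0.003 0 0 0.19;-0.41 0.1 0.004 0 0 0.23;-0.48 0.113 0.005 0 0 0.26;-0.55 0.123 0.006 0 0 0.3;-0.62 0.133 0.008 0 0 0.35;-0.69 0.143 0.009 0 0 0.4;-0.76 0.153 0.011 0 0 0.45;-0.83 0.163 0.012 0 0 0.5;-0.89 0.172 0.014 0 0 0.54;-0.94 0.179 0.015 0 0 0.57;-0.961 0.182 0.015 0 0 0.57;-0.961 0.182 0.015 0 0 0.57;-0.961 0.182 0.015 0 0 0.57"

```text
time: 27.28
tool_pos: [516.5, -371.9, 424.3]
orientation: [-0.002, 0.843, 0.538, 0.001]
ft_force: [0.8, -0.2, -1.6]
opening: 33.5
finger_force: 20.0
```

Run:
```python
from h import *
where(); shot('wrist','w7'); caps('w7',125); carrier('w7'); legs([([516.5,-372.5,111],65,0)])
```

```text
t 27.27 grasp [ 516.4 -371.3  260.3] z [-0.001  0.004 -1.   ] yaw 65.2 open 33.5 F [ 0.8 -0.2 -1.6] ff 19.997720767278224 j [ 1.28  0.43 -0.93  1.43  0.34  1.45 -0.09]
w7 cap px [329. 309.] [290, 277, 79, 58, 3600] depth ztop 277.2 circle [ 477.5 -456.3] 34.7 med [ 521.  -363.3  276.5]
w7 cap px [328. 369.] [303, 365, 52, 12, 444] depth ztop 328.9 circle [ 462.4 -487.6] 22.9 med [ 527.9 -347.2  329.6]
w7 cap px [374. 392.] [357, 381, 33, 21, 388] depth ztop 338.7 circle [ 485.2 -541.5] 15.7 med [ 536.5 -354.1  338.7]
w7 carrier [ 549.9 -331.3] [159.9 181.8] 8.4 2638 bounds [ 460. -424.   75.] [ 640. -235.   83.]
-0.002 0.001 0.249 -0.004 -0.005 0.005 rows>=2.4
```

View pics/w7.png

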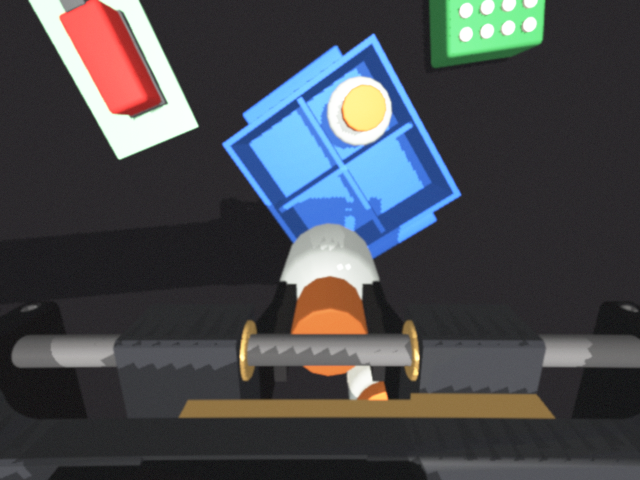

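Bottle 1 stands upright in its pocket (363,108); the held bottle is over the diagonal pocket. Lower it.

>>> send_rows --plan "0 0 0.04 0 0 0;0 0 0.08 0 0 0;0 0 0.12 0 0 0;0 0 0.15 0 0 0;0 0 0.175 0 0 0;0 0 0.195 0 0 0;0 0 0.21 0 0 0;0 0 0.225 0 0 0;0 0 0.237 0 0 0;0 0 0.247 0 0 0;0 0 0.251 0 0 0;0 0 0.252 0 0 0;0 0 0.252 0 0 0"

```text
time: 28.95
tool_pos: [515.9, -373.3, 273.2]
orientation: [-0.001, 0.843, 0.537, 0.001]
ft_force: [-0.9, 0.4, -1.2]
opening: 33.2
finger_force: 20.0
```

Run:
```python
from h import *
where()
```

```text
t 28.95 grasp [ 515.8 -372.8  109.2] z [-0.001  0.003 -1.   ] yaw 65.0 open 33.2 F [-0.9  0.4 -1.2] ff 19.99695705017075 j [ 1.25  0.54 -0.87  1.61  0.43  1.2  -0.15]
```

>>> send_rows --plan "0 0 0 0 0 0;0 0 0 0 0 0;0 0 0 0 0 0;0 0 -0.03 0 0 0;0 0 -0.08 0 0 0;0 0 -0.16 0 0 0;0 0 -0.26 0 0 0;0 0 -0.26 0 0 0" --fingers 0.68

```text
time: 29.95
tool_pos: [517.5, -373.2, 436.2]
orientation: [0.003, 0.843, 0.537, 0.003]
ft_force: [0.4, 0.6, 0.2]
opening: 59.3
finger_force: 0.0
```

Run:
```python
from h import *
where(); shot('wrist','w8'); carrier('w8')
im,d,c=load('w8'); 
for lo in ((4,80,50),):
  for m,st,ce in comps('w8',lo,(30,255,255),300):
    v,u=np.nonzero(m); D=depthpts(c,np.c_[u,v],d); print(ce.round(),st[4],np.median(D,0).round(1))
shot('top','top4'); hookpose('top4',47); carrier('top4')
legs([([400,-200,240],75,12)])
```

```text
t 29.95 grasp [ 518.8 -373.7  272.2] z [ 0.008 -0.003 -1.   ] yaw 65.0 open 59.3 F [0.4 0.6 0.2] ff 0.0 j [ 1.28  0.42 -0.94  1.42  0.34  1.46 -0.09]
w8 carrier [ 549.9 -331.3] [159.7 181.9] 8.4 3617 bounds [ 460. -427.   75.] [ 640. -234.   83.]
[355. 107.] 1471 [ 581.8 -290.7  125.5]
[324. 231.] 1289 [ 516.4 -372.   125.5]
[196. 351.] 834 [ 501.5 -329.9  341.9]
[463. 351.] 833 [ 562.7 -358.4  342.7]
[426. 404.] 9300 [ 544.5 -366.   352.3]
hook top centre 385.8 -148.0 size 83 39 yaw 87.4 depth z 46.7 touch [353 289  31  15]
top4 carrier [ 549.9 -332.5] [160.4 181.1] 8.4 499 bounds [ 459. -421.   75.] [ 636. -236.   83.]
0.124 -0.288 0.050 0.035 0.396 -0.332 rows>=3.0
```

Run:
```python
from h import *
legs([([440,-260,230],75,12),([390,-175,150],86,25)])
```

```text
0.062 -0.185 0.067 0.035 0.396 -0.332 rows>=2.0
0.103 -0.289 0.220 0.153 0.821 -0.688 rows>=3.6
```

>>> send_rows --plan "0.062 -0.185 0.067 0.035 0.396 -0.332;0.062 -0.185 0.067 0.035 0.396 -0.332;0.062 -0.185 0.067 0.035 0.396 -0.332;0.103 -0.289 0.22 0.153 0.821 -0.688;0.103 -0.289 0.22 0.153 0.821 -0.688;0.103 -0.289 0.22 0.153 0.821 -0.688;0.103 -0.289 0.22 0.153 0.821 -0.688;0.103 -0.289 0.22 0.153 0.821 -0.688" --fingers 1

```text
time: 31.05
tool_pos: [386.0, -244.8, 298.8]
orientation: [-0.147, 0.714, 0.666, 0.159]
ft_force: [0.3, 0.2, 0.2]
opening: 87.3
finger_force: 0.0
```

Run:
```python
from h import *
where(); shot('wrist','w9'); x,y,a=hookpose('w9',47)
h=np.array([np.cos(np.radians(a)),np.sin(np.radians(a))]); g=np.array([x,y])-11*h; print(g)
legs([([*g,70],a,25),([*g,32],a,25)])
```

```text
t 31.05 grasp [ 391.  -175.7  150.2] z [ 0.03   0.421 -0.906] yaw 86.0 open 87.3 F [0.3 0.2 0.2] ff 0.0 j [ 1.71  0.28 -1.17  1.94 -0.14  1.29  0.51]
hook top centre 388.8 -150.2 size 86 40 yaw 85.9 depth z 47.5 touch [297 218  53 113]
[ 388.0393687  -161.21097624]
-0.035 -0.006 0.131 0.000 0.000 0.002 rows>=1.3
-0.062 -0.006 0.188 0.000 0.000 0.002 rows>=1.9
```

>>> send_rows --plan "-0.035 -0.006 0.131 0 0 0;-0.035 -0.006 0.131 0 0 0;-0.048 -0.006 0.16 0 0 0;-0.062 -0.006 0.188 0 0 0;-0.062 -0.006 0.188 0 0 0;-0.062 -0.006 0.188 0 0 0"

```text
time: 31.85
tool_pos: [382.5, -229.9, 180.2]
orientation: [-0.148, 0.714, 0.666, 0.158]
ft_force: [-0.2, -0.4, -0.1]
opening: 87.0
finger_force: 0.0
```

Run:
```python
from h import *
where()
```

```text
t 31.85 grasp [ 387.2 -160.6   31.6] z [ 0.029  0.423 -0.906] yaw 86.0 open 87.0 F [-0.2 -0.4 -0.1] ff 0.0 j [ 1.56  0.46 -1.05  2.05  0.01  1.04  0.44]
```

>>> send_rows --plan "0 0 0 0 0 0;0 0 0 0 0 0;0 0 0 0 0 0;0 0 0 0 0 0;0 0 0 0 0 0;0 0 0 0 0 0;0.035 0 -0.075 0 0 0;0.07 0 -0.151 0 0 0;0.084 0 -0.181 0 0 0;0.084 0 -0.181 0 0 0" --fingers 0 --squeeze 45

```text
time: 33.1
tool_pos: [382.4, -230.4, 300.1]
orientation: [-0.147, 0.714, 0.666, 0.158]
ft_force: [0.2, -0.9, -2.5]
opening: 41.7
finger_force: 45.0
```

Run:
```python
from h import *
where()
im,d,c=shot('top','top5')
for m,st,ce in comps('top5',(18,100,100),(34,255,255),8): print(st.tolist(),ce.round(1),onplane(c,[ce],85).round(1))
```

```text
t 33.1 grasp [ 387.2 -161.5  151.3] z [ 0.029  0.42  -0.907] yaw 85.9 open 41.7 F [ 0.2 -0.9 -2.5] ff 44.98710036277771 j [ 1.74  0.25 -1.2   1.96 -0.17  1.29  0.51]
[198, 145, 23, 26, 452] [208.4 157.5] [[786.8 295.6  85. ]]
[138, 212, 5, 7, 20] [140.  214.8] [[623.1 486.1  85. ]]
[256, 238, 20, 23, 116] [268.5 249.6] [[516.2 124.2  85. ]]
[387, 269, 2, 12, 15] [387.2 273.8] [[ 441.9 -198.7   85. ]]
```

Run:
```python
from h import *
im,d,c=load('w4'); u=np.array([.1305,.9914]); v=np.array([-u[1],u[0]])
print(depthpts(c,[[302,228],[325,230],[350,231]],d).round(1))
b=onplane(c,[[298,228.5],[354,231.5]],88); e=b.mean(0)[:2]+23*u; print(b.round(1),e)
e0=np.array([553,372]); print('disp',(e-e0)@u,(e-e0)@v, 'topview',(np.array([516.2,124.2])-[550.3,364.3])@u)
g=e-141*u; print(g); legs([([*(g+[-20,-30]),160],83,25),([*g,135],82.5,25),([*g,93],82.5,25)])
```

```text
[[496.2 119.7  89. ]
 [518.3 115.6  89.7]
 [542.5 112.3  90.3]]
[[492.2 119.4  88. ]
 [546.4 110.7  88. ]] [522.26650116 137.82775744]
disp -236.1690828727963 -0.090286905912046 topview -242.48519
[503.86600116  -1.95964256]
0.212 0.140 0.081 -0.045 -0.000 0.088 rows>=2.6
0.242 0.169 0.141 -0.052 -0.000 0.103 rows>=3.1
0.212 0.169 0.204 -0.052 -0.000 0.103 rows>=3.3
```

>>> send_rows --plan "0.212 0.14 0.081 -0.045 0 0.09;0.212 0.14 0.081 -0.045 0 0.09;0.212 0.14 0.081 -0.045 0 0.09;0.242 0.169 0.141 -0.05 0 0.1;0.242 0.169 0.141 -0.05 0 0.1;0.242 0.169 0.141 -0.05 0 0.1;0.242 0.169 0.141 -0.05 0 0.1"

```text
time: 34.02
tool_pos: [494.7, -71.6, 283.9]
orientation: [-0.143, 0.734, 0.644, 0.163]
ft_force: [-0.3, 0.2, -2.3]
opening: 41.9
finger_force: 45.0
```

Run:
```python
from h import *
where(); shot('wrist','w10')
```

```text
t 34.02 grasp [503.7  -2.7 135.3] z [ 0.055  0.42  -0.906] yaw 82.5 open 41.9 F [-0.3  0.2 -2.3] ff 44.98728476813994 j [ 1.3   0.35 -1.19  1.93 -0.13  1.08  0.06]
```

View pics/w10.png

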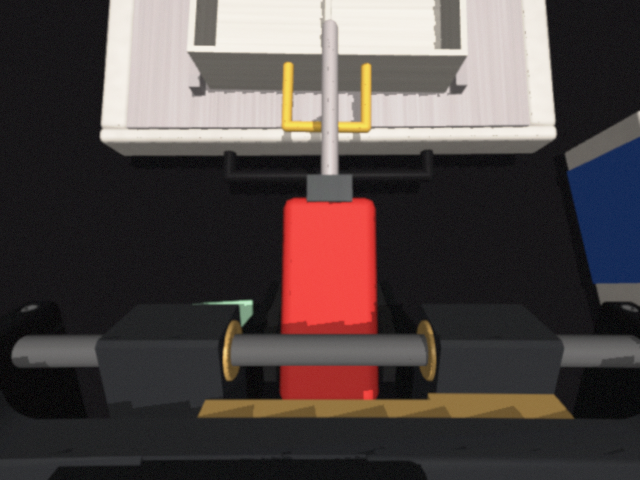

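Run:
```python
from h import *
im,d,c=load('w10'); b=onplane(c,[[287,127],[367,127]],88); u=np.array([.1305,.9914])
t,Rm,_=pose(); g=(t+164*Rm[:,2])[:2]; e=b.mean(0)[:2]+23*u; df=e-g-141*u
print(b.round(1),'eye',e,'diff',df@u,df@np.array([-u[1],u[0]]))
legs([([*(g+df),93],82.5,25)]+[([*(g+df+k*u),93],82.5,25) for k in (100,240)])
```

```text
[[492.5 117.5  88. ]
 [544.  110.7  88. ]] eye [521.25485562 136.89381568] diff -0.2946623983623575 0.9436102106738559
-0.030 -0.002 0.064 -0.000 -0.002 -0.000 rows>=0.7
0.121 -0.002 0.135 -0.000 -0.002 -0.000 rows>=1.7
0.332 -0.002 0.233 -0.000 -0.002 -0.000 rows>=3.9
```

>>> send_rows --plan "-0.01 -0.002 0.021 0 0 0;-0.02 -0.002 0.043 0 0 0;-0.03 -0.002 0.064 0 0 0;-0.03 -0.002 0.064 0 0 0;-0.018 -0.002 0.07 0 0 0;-0.006 -0.002 0.075 0 0 0;0.009 -0.002 0.082 0 0 0;0.027 -0.002 0.091 0 0 0;0.045 -0.002 0.099 0 0 0;0.063 -0.002 0.108 0 0 0;0.081 -0.002 0.116 0 0 0;0.099 -0.002 0.124 0 0 0;0.117 -0.002 0.133 0 0 0;0.135 -0.002 0.141 0 0 0;0.153 -0.002 0.149 0 0 0;0.153 -0.002 0.149 0 0 0"

```text
time: 36.08
tool_pos: [509.1, 51.9, 242.3]
orientation: [-0.144, 0.732, 0.645, 0.163]
ft_force: [-0.5, -0.3, -2.1]
opening: 41.8
finger_force: 45.0
```

Run:
```python
from h import *
where(); u=np.array([.1305,.9914]); e0=np.array([553,372]); g=e0-141*u
legs([([*(g+k*u),93],82.5,25) for k in (0,15,24)])
```

```text
t 36.08 grasp [517.8 121.1  93.8] z [ 0.053  0.422 -0.905] yaw 82.8 open 41.8 F [-0.5 -0.3 -2.1] ff 44.987561051384546 j [ 1.01  0.4  -1.15  1.98 -0.08  0.89 -0.17]
0.170 0.004 0.081 -0.005 -0.005 0.008 rows>=1.8
0.192 0.004 0.092 -0.005 -0.005 0.008 rows>=2.0
0.206 0.004 0.098 -0.005 -0.005 0.008 rows>=2.2
```

>>> send_rows --plan "0.018 0 0.009 0 0 0;0.036 0.001 0.017 0 0 0;0.054 0.001 0.026 0 0 0;0.072 0.002 0.034 0 0 0;0.09 0.002 0.043 0 0 0;0.108 0.002 0.052 0 0 0;0.126 0.003 0.06 0 0 0;0.144 0.003 0.069 0 0 0;0.162 0.004 0.077 0 0 0;0.177 0.004 0.085 0 0 0;0.187 0.004 0.09 0 0 0;0.192 0.004 0.092 0 0 0;0.192 0.004 0.092 0 0 0"

```text
time: 37.7
tool_pos: [527.9, 176.9, 241.0]
orientation: [-0.144, 0.733, 0.645, 0.163]
ft_force: [0.0, 0.4, -0.9]
opening: 41.2
finger_force: 45.0
```

>>> send_rows --plan "0.003 0 0.001 0 0 0;0.006 0 0.003 0 0 0;0.008 0 0.004 0 0 0"

```text
time: 38.08
tool_pos: [529.0, 181.4, 240.8]
orientation: [-0.143, 0.733, 0.644, 0.163]
ft_force: [0.1, -4.1, -0.2]
opening: 41.6
finger_force: 45.0
```

>>> send_rows --plan "0.002 0 0.001 0 0 0;0.004 0 0.002 0 0 0"

```text
time: 38.33
tool_pos: [529.2, 184.3, 240.8]
orientation: [-0.143, 0.733, 0.644, 0.163]
ft_force: [-0.2, -2.9, 0.1]
opening: 41.7
finger_force: 45.0
```

Run:
```python
from h import *
where(); shot('top','top6'); c=load('top6')[2]
for m,st,ce in comps('top6',(18,100,100),(34,255,255),8): print(st.tolist(),ce.round(1),onplane(c,[ce],85).round(1))
u=np.array([.1305,.9914]); t,Rm,_=pose(); print(((t+164*Rm[:,2])[:2]-(np.array([553,372])-141*u))@u)
```

```text
t 38.33 grasp [538.2 253.2  92.2] z [ 0.054  0.421 -0.906] yaw 82.6 open 41.7 F [-0.2 -2.9  0.1] ff 44.98816714505665 j [ 0.67  0.45 -1.08  1.92  0.    0.8  -0.45]
[198, 145, 23, 26, 452] [208.4 157.5] [[786.8 295.6  85. ]]
[138, 212, 4, 7, 20] [139.8 214.9] [[623.  486.6  85. ]]
[173, 228, 16, 9, 35] [182.1 230.6] [[575.1 365.1  85. ]]
[170, 241, 17, 9, 44] [179.7 247. ] [[528.9 370.5  85. ]]
21.588200564984334
```

>>> send_rows --plan "0.002 0 0.001 0 0 0;0.004 0 0.002 0 0 0;0.005 0 0.002 0 0 0"

```text
time: 38.75
tool_pos: [529.5, 187.6, 240.9]
orientation: [-0.144, 0.733, 0.644, 0.163]
ft_force: [0.1, -3.6, -0.1]
opening: 41.5
finger_force: 45.0
```

>>> send_rows --plan "0.002 0 0.001 0 0 0;0.004 0 0.002 0 0 0;0.005 0 0.002 0 0 0"

```text
time: 39.12
tool_pos: [530.3, 188.8, 240.6]
orientation: [-0.143, 0.734, 0.644, 0.162]
ft_force: [-2.7, -10.6, 2.2]
opening: 41.1
finger_force: 45.0
```

>>> send_rows --plan "0.002 0 0.001 0 0 0;0.003 0 0.001 0 0 0;0.003 0 0.001 0 0 0"

```text
time: 39.5
tool_pos: [530.6, 189.2, 240.3]
orientation: [-0.142, 0.734, 0.644, 0.161]
ft_force: [-3.3, -14.4, 3.4]
opening: 41.4
finger_force: 45.0
```

Run:
```python
from h import *
where(); im,d,c=shot('wrist','w11')
u=np.array([.1305,.9914]); t,Rm,_=pose(); print(((t+164*Rm[:,2])[:2]-(np.array([553,372])-141*u))@u)
```

```text
t 39.5 grasp [539.3 257.4  91.4] z [ 0.053  0.416 -0.908] yaw 82.5 open 41.4 F [ -3.3 -14.4   3.4] ff 44.993071337230504 j [ 0.65  0.45 -1.07  1.91  0.01  0.8  -0.47]
25.593060971532452
```

View pics/w11.png

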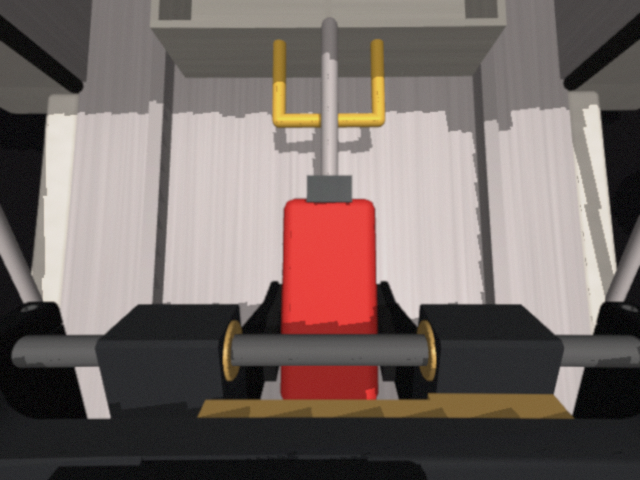

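Tray is against the stop (force climbs to 15 N with no travel). Back off within the eye, lift, return to the mat.

>>> send_rows --plan "-0.01 0 -0.005 0 0 0;-0.02 0 -0.01 0 0 0;-0.022 0 -0.011 0 0 0;-0.002 0 -0.053 0 0 0;0.017 0 -0.094 0 0 0;0.017 0 -0.094 0 0 0;-0.12 0 -0.15 0 0 0;-0.2 0 -0.195 0 0 0;-0.2 0 -0.195 0 0 0"

```text
time: 40.67
tool_pos: [509.5, 30.7, 294.7]
orientation: [-0.143, 0.736, 0.642, 0.162]
ft_force: [0.2, 0.4, -1.5]
opening: 41.9
finger_force: 45.0
```

Run:
```python
from h import *
where(); legs([([387.3,-161,140],86,25),([387.3,-161,60],86,25),([387.3,-161,33],86,25)])
shot('top','top7'); c=load('top7')[2]
for m,st,ce in comps('top7',(18,100,100),(34,255,255),8): print(st.tolist(),ce.round(1),onplane(c,[ce],85).round(1))
```

```text
t 40.67 grasp [518.6  99.4 146.1] z [ 0.055  0.419 -0.906] yaw 82.2 open 41.9 F [ 0.2  0.4 -1.5] ff 44.9940616870299 j [ 1.12  0.32 -1.21  1.94 -0.16  1.01 -0.11]
-0.421 -0.151 -0.185 0.050 -0.000 -0.114 rows>=4.6
-0.477 -0.151 -0.064 0.050 -0.000 -0.114 rows>=4.8
-0.496 -0.151 -0.023 0.050 -0.000 -0.114 rows>=5.0
[198, 145, 23, 26, 452] [208.4 157.5] [[786.8 295.6  85. ]]
[138, 212, 4, 7, 20] [139.8 214.9] [[623.  486.6  85. ]]
[169, 228, 18, 22, 82] [179.9 238.7] [[552.2 370.6  85. ]]
```

>>> send_rows --plan "-0.421 -0.151 -0.185 0.05 0 -0.11;-0.421 -0.151 -0.185 0.05 0 -0.11;-0.421 -0.151 -0.185 0.05 0 -0.11;-0.421 -0.151 -0.185 0.05 0 -0.11;-0.421 -0.151 -0.185 0.05 0 -0.11;-0.421 -0.151 -0.185 0.05 0 -0.11;-0.421 -0.151 -0.185 0.05 0 -0.11;-0.45 -0.151 -0.125 0.05 0 -0.11;-0.477 -0.151 -0.064 0.05 0 -0.11;-0.486 -0.151 -0.044 0.05 0 -0.11;-0.492 -0.151 -0.032 0.05 0 -0.11;-0.496 -0.151 -0.023 0.05 0 -0.11;-0.496 -0.151 -0.023 0.05 0 -0.11;-0.496 -0.151 -0.023 0.05 0 -0.11"

```text
time: 42.48
tool_pos: [385.0, -226.1, 183.3]
orientation: [-0.148, 0.712, 0.667, 0.159]
ft_force: [-0.5, 0.7, -1.1]
opening: 41.6
finger_force: 45.0
```

Run:
```python
from h import *
where(); legs([([387.3,-161,31.8],86,25)])
```

```text
t 42.48 grasp [ 389.7 -156.9   34.7] z [ 0.029  0.422 -0.906] yaw 86.3 open 41.6 F [-0.5  0.7 -1.1] ff 44.99358563683927 j [ 1.56  0.46 -1.06  2.05  0.01  1.05  0.44]
-0.008 -0.004 0.001 -0.001 -0.001 0.008 rows>=0.1
```

>>> send_rows --plan "-0.001 0 0.002 0 0 0;-0.002 0 0.004 0 0 0;-0.002 0 0.004 0 0 0;-0.002 0 0.004 0 0 0"

```text
time: 42.98
tool_pos: [384.7, -225.9, 180.0]
orientation: [-0.148, 0.712, 0.667, 0.159]
ft_force: [0.2, 0.3, -2.8]
opening: 41.7
finger_force: 45.0
```

>>> send_rows --plan "0 0 0 0 0 0;0 0 0 0 0 0;0 0 0 0 0 0;0 0 0 0 0 0;0.02 0 -0.04 0 0 0;0.056 0 -0.12 0 0 0;0.098 0 -0.21 0 0 0;0.098 0 -0.21 0 0 0;0.02 0 -0.25 0 0 0;-0.1 0 -0.28 0 0 0;-0.1 0 -0.28 0 0 0" --fingers 1

```text
time: 44.35
tool_pos: [374.6, -355.5, 304.2]
orientation: [-0.149, 0.714, 0.665, 0.159]
ft_force: [1.0, 0.3, 0.7]
opening: 86.6
finger_force: 0.0
```

Run:
```python
from h import *
where(); im,d,c=shot('wrist','w12'); hookpose('w12',47); shot('top','top8'); hookpose('top8',47); carrier('top8'); im,d,c=load('top8')
cv2.imwrite('pics/top8c.png',cv2.resize(im[120:340,110:560,::-1],None,fx=1.7,fy=1.7))
for m,st,ce in comps('w12',(40,30,100),(90,140,255),1000): 
    r=cv2.minAreaRect(onplane(load('w12')[2],max(cv2.findContours(m.astype(np.uint8),0,1)[0],key=len).reshape(-1,2),3)[:,:2].astype(np.float32)); print('mat',r)
```

```text
t 44.35 grasp [ 379.4 -285.8  155.8] z [ 0.03   0.425 -0.905] yaw 85.9 open 86.6 F [1.  0.3 0.7] ff 0.0 j [ 1.7   0.45 -1.08  1.77  0.02  1.39  0.54]
hook top centre 414.4 -141.4 size 97 42 yaw 84.9 depth z 47.2 touch [333  74  51 111]
hook top centre 427.5 -132.1 size 91 46 yaw 84.2 depth z 46.0 touch [346 272  33  19]
top8 carrier [ 550.  -332.3] [160.5 180.9] 8.5 551 bounds [ 460. -428.   75.] [ 636. -237.   83.]
mat ((381.519775390625, -106.87096405029297), (241.18173217773438, 101.75206756591797), 86.13542175292969)
```

View pics/top8c.png

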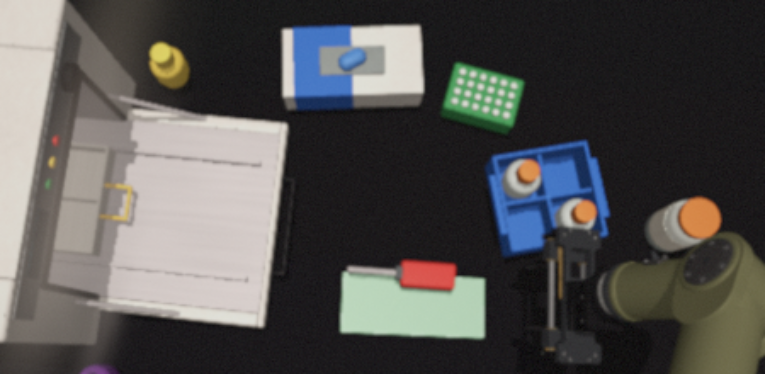

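The hook was knocked aside just now (handle at about (428,-132), over the mat's edge); I'll let it settle, measure again and put it back.

>>> send_rows --plan "0 0 0 0 0 0;0 0 0 0 0 0;0 0 0 0 0 0;0 0 0 0 0 0;0 0 0 0 0 0"

```text
time: 45.08
tool_pos: [376.4, -351.2, 306.8]
orientation: [-0.148, 0.712, 0.667, 0.159]
ft_force: [0.5, -0.5, -0.4]
opening: 87.1
finger_force: 0.0
```

Run:
```python
from h import *
where(); shot('wrist','w13'); x,y,a=hookpose('w13',46); shot('top','top9'); hookpose('top9',46)
im,d,c=load('w13'); m=max(comps('w13',(0,150,60),(8,255,255),300),key=lambda a:a[1][4])[0]
v,u=np.nonzero(cv2.erode(m.astype(np.uint8),np.ones((7,7)))); D=depthpts(c,np.c_[u,v],d); A=np.c_[D[:,:2]-D[:,:2].mean(0),np.ones(len(D))]
k=abs(D[:,2]-np.median(D[:,2]))<6; print('plane',np.linalg.lstsq(A[k],D[k][:,2],rcond=None)[0])
h=np.array([np.cos(np.radians(a)),np.sin(np.radians(a))]); g=np.array([x,y])-11*h; print(g)
legs([([*g,110],a,25),([*g,70],a,25),([*g,31],a,25)])
```

```text
t 45.08 grasp [ 381.  -281.8  158.3] z [ 0.028  0.423 -0.906] yaw 86.3 open 87.1 F [ 0.5 -0.5 -0.4] ff 0.0 j [ 1.7   0.44 -1.08  1.77  0.02  1.39  0.54]
hook top centre 433.2 -134.2 size 98 46 yaw 84.1 depth z 46.4 touch [350  70  56 112]
hook top centre 433.6 -131.0 size 94 48 yaw 83.4 depth z 45.2 touch [345 270  34  19]
plane [-7.95094053e-02  1.37919719e-02  4.69576214e+01]
[ 432.07856592 -145.13311531]
0.177 0.066 0.172 -0.030 -0.003 0.067 rows>=2.5
0.149 0.066 0.232 -0.030 -0.003 0.067 rows>=2.7
0.122 0.066 0.291 -0.030 -0.003 0.067 rows>=3.1
```

View pics/w13.png

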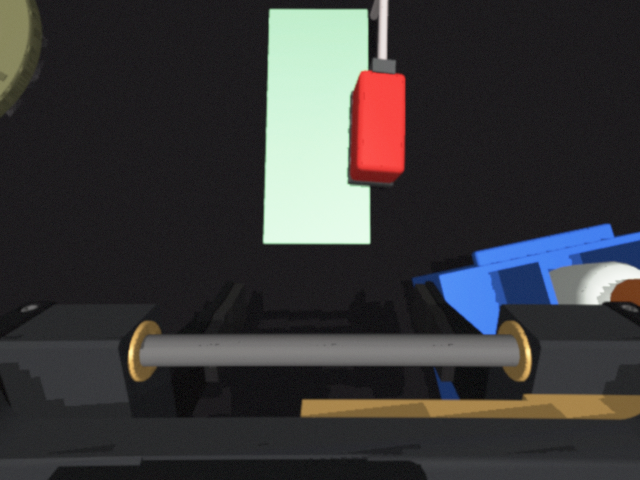

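Run:
```python
from h import *
g=[434,-141]; legs([([*g,120],84,25),([*g,70],84,25),([*g,31],84,25)])
```

```text
0.191 0.068 0.160 -0.031 -0.003 0.068 rows>=2.5
0.156 0.068 0.235 -0.031 -0.003 0.068 rows>=2.8
0.128 0.068 0.294 -0.031 -0.003 0.068 rows>=3.1
```

>>> send_rows --plan "0.191 0.068 0.16 -0.03 0 0.07;0.191 0.068 0.16 -0.03 0 0.07;0.191 0.068 0.16 -0.03 0 0.07;0.191 0.068 0.16 -0.03 0 0.07;0.156 0.068 0.235 -0.03 0 0.07;0.142 0.068 0.265 -0.03 0 0.07;0.128 0.068 0.294 -0.03 0 0.07;0.128 0.068 0.294 -0.03 0 0.07;0.128 0.068 0.294 -0.03 0 0.07"

```text
time: 46.3
tool_pos: [427.0, -210.3, 180.2]
orientation: [-0.145, 0.726, 0.653, 0.161]
ft_force: [0.4, 0.5, 0.0]
opening: 87.4
finger_force: 0.0
```

>>> send_rows --plan "0 0 0 0 0 0;0 0 0 0 0 0;0 0 0 0 0 0;0 0 0 0 0 0;0 0 0 0 0 0;0 0 0 0 0 0;0.02 0 -0.04 0 0 0;0.05 0 -0.105 0 0 0;0.05 0 -0.105 0 0 0" --fingers 0 --squeeze 40

```text
time: 47.42
tool_pos: [427.9, -209.8, 251.4]
orientation: [-0.143, 0.726, 0.653, 0.161]
ft_force: [-0.4, -0.9, -1.7]
opening: 42.2
finger_force: 39.5
```

Run:
```python
from h import *
where(); legs([([386,-158,100],86,25),([386,-158,50],86,25),([386,-158,34],86,25)])
```

```text
t 47.42 grasp [ 435.7 -141.2  102.7] z [ 0.047  0.418 -0.907] yaw 84.0 open 42.2 F [-0.4 -0.9 -1.7] ff 39.54141652153339 j [ 1.55  0.4  -1.14  1.96 -0.05  1.14  0.33]
-0.035 -0.074 -0.012 0.034 0.004 -0.059 rows>=0.8
-0.070 -0.075 0.064 0.034 0.004 -0.059 rows>=1.2
-0.082 -0.075 0.088 0.034 0.004 -0.059 rows>=1.4
```

>>> send_rows --plan "-0.035 -0.074 -0.012 0.03 0 -0.06;-0.035 -0.074 -0.012 0.03 0 -0.06;-0.035 -0.074 -0.012 0.03 0 -0.06;-0.053 -0.075 0.026 0.03 0 -0.06;-0.07 -0.075 0.064 0.03 0 -0.06;-0.077 -0.075 0.077 0.03 0 -0.06;-0.082 -0.075 0.088 0.03 0 -0.06;-0.083 -0.075 0.09 0.03 0 -0.06;-0.083 -0.075 0.09 0.03 0 -0.06"

```text
time: 48.55
tool_pos: [380.2, -226.3, 180.8]
orientation: [-0.15, 0.714, 0.666, 0.158]
ft_force: [-4.2, 0.6, 11.5]
opening: 41.5
finger_force: 40.0
```

Run:
```python
from h import *
where()
```

```text
t 48.55 grasp [ 384.5 -156.5   32.4] z [ 0.026  0.425 -0.905] yaw 86.0 open 41.5 F [-4.2  0.6 11.5] ff 39.973079582559876 j [ 1.58  0.47 -1.08  2.06  0.02  1.05  0.43]
```

Contact with the mat (11 N): release and retreat.

>>> send_rows --plan "0 0 0 0 0 0;0 0 0 0 0 0;0 0 0 0 0 0;0 0 0 0 0 0;0.02 0 -0.04 0 0 0;0.056 0 -0.12 0 0 0;0.098 0 -0.21 0 0 0;0.098 0 -0.21 0 0 0;0.02 0 -0.25 0 0 0;-0.1 0 -0.28 0 0 0;-0.1 0 -0.28 0 0 0;-0.1 0 -0.28 0 0 0;-0.1 0 -0.28 0 0 0;-0.1 0 -0.28 0 0 0;-0.1 0 -0.28 0 0 0;-0.1 0 -0.28 0 0 0" --fingers 1

```text
time: 50.55
tool_pos: [371.1, -351.7, 306.2]
orientation: [-0.149, 0.714, 0.666, 0.158]
ft_force: [0.2, -0.4, -0.0]
opening: 87.2
finger_force: 0.0
```

Run:
```python
from h import *
where(); im,d,c=shot('wrist','w14'); hookpose('w14',47); shot('top','top10'); hookpose('top10',47); carrier('top10'); a=load('w14')[0]; b=load('top10')[0]
cv2.imwrite('pics/end.png',np.hstack([cv2.resize(a[:,:,::-1],(400,300)),cv2.resize(b[120:345,150:450,::-1],(400,300))]))
im,d,c=load('top10')
for m,st,ce in comps('top10',(18,100,100),(34,255,255),30): print(ce.round(1),onplane(c,[ce],85).round(1))
for m,st,ce in comps('top10',(4,100,60),(17,255,255),60):
    v,u=np.nonzero(m); print('cap',ce.round(),np.median(depthpts(c,np.c_[u,v],d),0).round(1))
```

```text
t 50.55 grasp [ 375.6 -282.4  157.7] z [ 0.028  0.423 -0.906] yaw 86.0 open 87.2 F [ 0.2 -0.4 -0. ] ff 0.0 j [ 1.73  0.45 -1.11  1.78  0.03  1.39  0.54]
hook top centre 385.6 -150.7 size 94 39 yaw 86.4 depth z 47.3 touch [306  92  48 109]
hook top centre 382.9 -145.0 size 85 38 yaw 85.6 depth z 46.6 touch [352 290  31  15]
top10 carrier [ 549.8 -332.5] [159.8 180.7] 8.3 535 bounds [ 460. -427.   75.] [ 636. -237.   83.]
[208.4 157.5] [[786.7 295.5  85. ]]
[180.  238.6] [[552.6 370.2  85. ]]
[438.3 280.9] [[ 419.2 -337.1   85. ]]
cap [22. 29.] [1701.9 1364.4 -614.7]
cap [420. 221.] [ 579.  -289.9  123.5]
cap [522. 248.] [ 496.4 -547.6  149.6]
cap [453. 244.] [ 513.2 -372.8  124.2]
```

View pics/end.png

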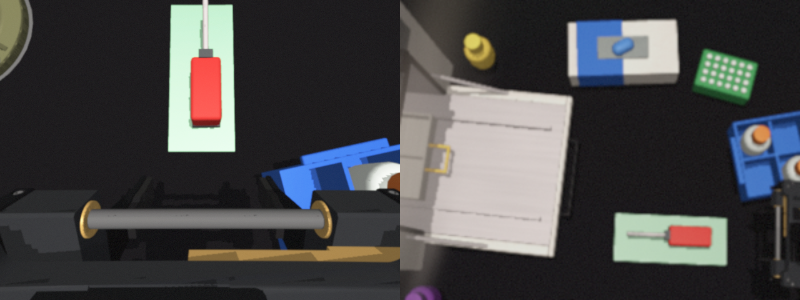

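The hook lies on the mat, both bottles stand in the carrier, and the tray is home.

```bash
python3 -c "
from rig import ctrl
print(ctrl.job_done())"
```

```text
the job is handed in; nothing more can be done
None
```

I handed the job in at about 50 s on the robot's clock. From my last camera checks, both bottles (only two were there) stand upright in their own carrier pockets, the tray is pushed home against its stop, and the hook lies on the mat. The hook was knocked off the mat once and I put it back; the hand-in call returned no verdict.

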